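Stack an empty tote on the loaded one, then nest the second empty in it

ROBOT

A 7-joint arm with a two-finger parallel gripper is mounted at the origin on a cart in front of the work surface, level with it; the furniture and walls round the work are solid. World frame = base frame: x ahead of the robot, y to its left, z up, the work surface at z = 0. Lengths are in m, angles in rad, forces in N, time in s.
With the tool pointing down it reaches from about 0.4 to 0.85 m from the base axis. Payload 4.5 kg.
Tool frame: the origin (TCP) lies midway between the tips of the shut fingers; the grasp point (between the pads) lies 19 mm behind it; z points along the fingers, y is the line along which they close (so a half turn about z gives the same grasp; the last joint's range is limited). The gripper opens to 88 mm and grips with 3 to 60 N. Pads are 18 mm wide; open, the fingers measure 123 mm over their backs; the gripper's body (75 mm by 187 mm) begins 45 mm behind the grasp point.
Start: joints at [1.159, 0.689, -0.195, 1.565, 0.157, 0.902, -0.215], TCP at [0.27, -0.564, 0.239] pointing down, gripper open.
Joint ranges: [-3.01, 3.01], [-0.46, 2.08], [-1.47, 1.51], [0.13, 2.56], [-1, 4.14], [0.04, 2.09], [-2.66, 2.66]. Speed limits (rad/s): [2.57, 2.57, 3.14, 3.14, 3.14, 3.14, 3.14].

INTERFACE

Orientations are given as a unit quaternion [x, y, z, w].
In Python, from plant import get_state, viewer, workorder gives the robot as it stands. The module is installed in compiled form; this text tells all that it offers.
- The arm moves only by the tool step_arm, never from a script. Its argument "motion" is a list of rows, each an object of numbers: "wx", "wy", "wz": the turn, a rotation vector about the tool's x, y, z each as a share of 180 degrees, from -1 to 1; "dx", "dy", "dz": the shift along the tool's x, y, z each as a share of 8 cm, from -1 to 1; "claw": the finger opening in mm, from 0 to 88.1. A call has 1 to 8 rows; each row is the pose to reach, as a shift and turn from the pose commanded when the call began, along the tool's axes at that moment, turning the shorter way round; what a row does not reach only later rows make up. A row lasts 1/10 s, in which the tool goes at most 50 mm and 8.59 degrees, less where a joint would pass 70% of its speed; a pose out of reach is approached as far as the arm can. A call with a number of a shift or a turn outside -1 to 1 is refused whole. A call with a gripper value outside its range is refused whole. The fingers move at their own pace and stop on an object; "force" is the grip in N (left out, the last holds). Time passes only in rows, so rows that repeat a pose let the fingers close. It gives the time, the measured TCP pose, the force, the opening and the grip force at its end, in the units of the state.
- get_state(): the state, without advancing time (a new reading comes with each control period).
- viewer.snapshot(name): name is "scene" or "top"; returns (picture, depth): 480x640x3 uint8, red, green, blue; 480x640 float32, m along the optical axis (not along the pixel's ray), 0 where there is no reading.
- viewer.calibration(name): a dict with "vfov" (degrees; the focal length in pixels is half the picture's height over the tangent of half this angle, whatever the lens; pixels are square), "cx", "cy" (the principal point, pixels), "dist_coeffs" ([k1, k2, p1, p2, k3] as OpenCV has them; the pictures are not rectified), "extrinsics" (4x4, takes a point from camera to world coordinates). Camera axes: x right, y down, z forward; pixel columns grow to the right and rows downward; lengths in m; the calibration is good to about 2 mm. A picture is of the moment at which its call begins. calibration takes no time and is no camera call.
- workorder.finish_job(): hands the job in; it is judged then, once.
The state is a dict: "clock": time; "q": joint angles; "qd": joint speeds; "joint_torque": joint torques, N m; "tool_pos": TCP position; "eef_rot": TCP orientation; "contact_force": force on the tool from outside, world axes, zero at the start; "moment": the same for the moment, N m; "opening": opening from 0.0 (shut) to 1.0 (fully open); "finger_force": force on a finger pad.
Only numpy, scipy, OpenCV 4.12 (cv2) and the standard library are available. Lean on these libraries where they do the work, as an engineer would, in place of code of your own. Each camera call takes 0.05 s, during which the arm holds its last target. There are 200 camera calls.

TASK

Make one pile for collection: the tote with the two specimen cups stays at the bottom where it stands. Stack one empty tote on it end for end (card holders at opposite ends), feeling for the pockets of the rim until all its feet have dropped into them, with the cups left untouched, and press it home with about 15 N, never forcing it. Then nest the other empty tote, the same way round as the first, fully down inside it, press that home likewise, and leave the other things on the bench alone.

Things in the scene. Friction and masses are not known exactly. Their poses are not given: they have to be found in the camera images.
- tote_full_mid (a point): Loaded grey open tote on the bench, two specimen cups in it; 181 mm long (x) x 122 wide (y) x 80 high. Point: its centre, 40 mm up. x points to the end with the card holder (framed white card outside that end wall; the other end is bare), z up. Same moulding as the empty totes. Loose: slides if pushed hard.
- tote_full_pocket (a point): Floor of one of the loaded tote's four rim pockets, at its x -60, y +52, z 75 mm (axes as tote_full_mid). Pockets are in both long rims at x = -60 and +24 mm: 19 mm along x, 5 mm deep, open inward at y 48, closed outward at y 55.5 mm. A stacked tote's feet have 0.5 mm play each way there; it then stands 75 mm above this tote, or 80 mm while its feet are still on top of the rim.
- tote_p_mid (a point): One of two identical empty grey totes, 181 x 122 x 80 mm, mass 0.25 to 0.42 kg; the same moulding as the loaded one. Point: its centre, 40 mm above its underside; x points to the end with the card holder, z up. Mouth inside the rim 160 (x) x 96 (y) mm; outside, its lower half is 156 x 92 mm, narrowing to 152 x 88 mm at the underside.
- tote_p_grip (a point): Grip of tote_p: on its middle line, 58 mm above its underside, axes as the tote. An upright blade running across the tote (along y): 10 mm thick in x, 60 mm long in y, from 35 to 71 mm above the underside; below 35 mm a hollow partition 24 mm thick. Free space of over 60 mm on both sides in x.
- tote_p_foot (a point): Underside of one of tote_p's four feet, at its x +60, y +49, z 0 mm. Two feet under each long side, at x = +60 and -24 mm: 18 mm along x, out to y = +-55 mm, 38 mm high, flush with the underside. Turned end for end on another tote they meet its pockets; the same way round they meet its channels.
- tote_q_mid (a point): The other empty tote, identical to tote_p, axes marked alike; either may go first. Over its feet (x = +60 and -24 mm, both sides) wall and rim are cut by channels 19.5 mm along x, out to y = +-55.75 mm. The same way round, another tote's feet run down them (0.75 mm play each way) until its ledge, 38 mm up, rests on the rim: it is nested, and stands 42 mm above this one.
- tote_q_grip (a point): Grip of tote_q, 58 mm above its underside: a blade like that of tote_p.
- tote_q_foot (a point): Underside of the foot of tote_q at its x +60, y +49, z 0 mm, as on tote_p.
- specimen_cup_1_mid (a point): Specimen cup with a yellow screw lid, 51 mm across, 64 mm high, in the card-holder half of the loaded tote; point at its centre, 32 mm up.
- specimen_cup_2_mid (a point): Specimen cup with a white screw lid, 51 mm across, 64 mm high, in the other half of the loaded tote; point at its centre, 32 mm up.
- petri_1: Bystander: petri dish, 60 mm across, 16 mm high; origin under its centre.
- marker_black: Bystander: marker pen, 140 mm long, 13 mm thick, lying; origin under its middle.
- bench_timer: Bystander: small bench timer, 39 x 68 x 51 mm high; origin under its centre.
Not all that is in view belongs to the job. Of the things that look like the part that bears specimen_cup_1_mid, the largest one is meant.

How it is judged:
By the outcome, as a careful person would: the job done as asked, in the order asked, and still so for the second after the job is handed in, with the robot touching nothing.
It also fails if it takes over 72 s, if anything falls off the work surface, if the arm or the gripper's body presses on something with over 40 N, if the wrist force passes 120 N, or if a joint passes its speed limit or range.

## Working session

There is one attempt and no reset: what is moved stays moved. The work goes in short steps, Python scripts to look and compute and a tool call to move; the robot and the scene stay as the last step left them, time stands still between calls to the robot, and variables do not carry over. Pictures are saved under pics/ and viewed, at most 10 in all, crops included, and the job is handed in when it is done.

Besides the shell and the picture viewer there is one more tool, called after "Emit:" as name(argument=value, ...), one argument or row to a line, values as JSON. step_arm: Moves the arm, as the interface text tells. Shift numbers are shares of 8 cm and turn numbers shares of 180 degrees, none past 1 either way. Its arguments: {"type":"object","properties":{"motion":{"type":"array","items":{"type":"object","properties":{"wx":{"type":"number","minimum":-1,"maximum":1},"wy":{"type":"number","minimum":-1,"maximum":1},"wz":{"type":"number","minimum":-1,"maximum":1},"dx":{"type":"number","minimum":-1,"maximum":1},"dy":{"type":"number","minimum":-1,"maximum":1},"dz":{"type":"number","minimum":-1,"maximum":1},"claw":{"type":"number"}}}},"force":{"type":"number"}},"required":["motion"]}

```bash
mkdir -p pics; cat > h.py <<'E'
import numpy as np, cv2
from plant import get_state, viewer, workorder
def snap(n,f=None):
    p,d=viewer.snapshot(n)
    if f: cv2.imwrite('pics/'+f,p[:,:,::-1])
    return p,d
def K(n):
    c=viewer.calibration(n); f=240/np.tan(np.radians(c['vfov'])/2)
    return np.array([[f,0,c['cx']],[0,f,c['cy']],[0,0,1]]),np.array(c['dist_coeffs'],float),np.array(c['extrinsics'])
def cloud(n,d):
    k,D,E=K(n); v,u=np.mgrid[:480,:640]
    q=cv2.undistortPoints(np.stack([u.ravel(),v.ravel()],1).astype(np.float64)[:,None],k,D)[:,0]
    z=d.ravel(); P=np.c_[q*z[:,None],z]
    W=P@E[:3,:3].T+E[:3,3]; W[z==0]=np.nan
    return W.reshape(480,640,3)
E
python3 - <<'E'
from h import *
for n in('scene','top'):
    p,d=snap(n,n+'0.png'); np.save(n+'0.npy',cloud(n,d)); k,D,E=K(n); print(n,k[0,0],D,E.round(3).tolist())
s=get_state();print(s)
E
```

```text
scene 436.93312527314094 [0.02550113 0.         0.         0.         0.        ] [[-0.895, -0.325, 0.306, 0.223], [-0.446, 0.641, -0.624, 0.661], [0.006, -0.695, -0.719, 0.765], [0.0, 0.0, 0.0, 1.0]]
top 464.5562834499231 [0.03637975 0.         0.         0.         0.        ] [[0.008, -0.988, 0.153, 0.351], [-1.0, -0.011, -0.023, 0.055], [0.024, -0.153, -0.988, 1.038], [0.0, 0.0, 0.0, 1.0]]
{'clock': 0.1, 'q': array([ 1.15880655,  0.68988326, -0.19450824,  1.56621278,  0.1573227 ,
        0.90250778, -0.21510897]), 'qd': array([ 1.77434568e-05, -1.62560905e-03,  6.73689657e-04, -1.32766248e-03,
        6.53461590e-04,  9.47078936e-04,  2.13307589e-04]), 'joint_torque': array([-2.52886515e-03, -5.28493917e+01, -1.27111450e+00, -1.53834432e+01,
       -5.25331171e-02,  2.03363350e-03,  2.40971940e-05]), 'tool_pos': array([ 0.26919212, -0.56344284,  0.23800772]), 'eef_rot': array([ 9.75253672e-01,  2.21087357e-01, -2.49005023e-04, -7.70302090e-04]), 'contact_force': array([-0.49853409,  0.05978883, -0.12031633]), 'moment': array([ 0.0316962 ,  0.01165063, -0.05483564]), 'finger_force': 0.0, 'opening': 0.9983694851351668}
```

View pics/scene0.png

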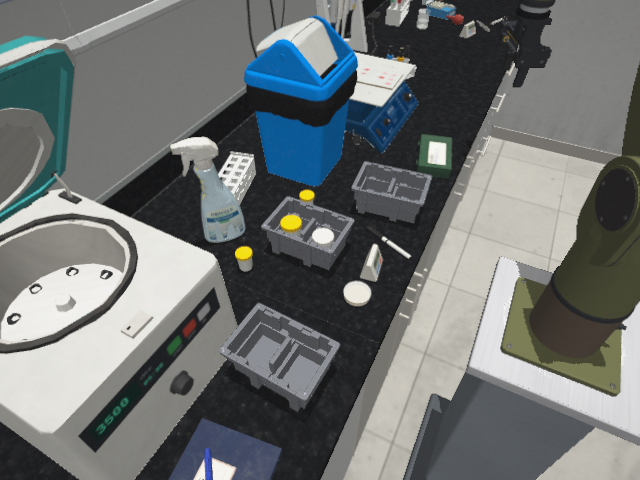

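View pics/top0.png

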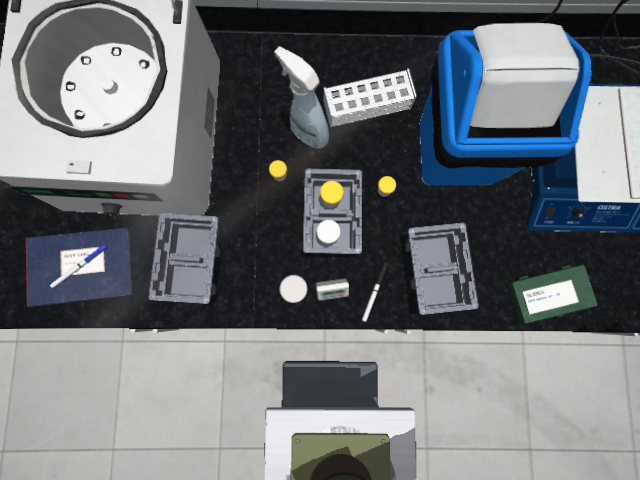

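Yellow-lid candidates in the top view are (331,195) inside the tote, (278,170) and (387,186). The last two are small loose cups, so I choose (331,195), which makes the loaded tote the one at (333,212). The empty totes are at (184,258) and (443,268). Next I measure the rims and view orthographic crops.

```bash
cat >> h.py <<'E'
def rim(W,u0,u1,v0,v1,z0,z1):
    P=W[v0:v1,u0:u1].reshape(-1,3); P=P[(P[:,2]>z0)&(P[:,2]<z1)]
    (c,(a,b),t)=cv2.minAreaRect((P[:,:2]*1000).astype(np.float32))
    if a<b: a,b,t=b,a,t+90
    return P,np.array(c),a,b,(t+90)%180-90
def ortho(p,n,c,t,z,S=3,L=110,H=80):
    k,D,E=K(n); t=np.radians(t); y,x=np.mgrid[H:-H:-1/S,-L:L:1/S]
    X=(c[0]+x*np.cos(t)-y*np.sin(t))/1000; Y=(c[1]+x*np.sin(t)+y*np.cos(t))/1000
    Q=(np.stack([X,Y,np.full_like(X,z)],-1).reshape(-1,3)-E[:3,3])@E[:3,:3]
    m=cv2.projectPoints(Q,np.zeros(3),np.zeros(3),k,D)[0].reshape(*X.shape,2).astype(np.float32)
    return cv2.remap(p,m[...,0],m[...,1],cv2.INTER_LINEAR)
E
python3 - <<'E'
from h import *
W=np.load('top0.npy');p=cv2.imread('pics/top0.png')
R=[]
for nm,b in dict(full=(290,375,155,265),L=(140,228,200,315),R=(395,490,212,325)).items():
    P,c,a,w,t=rim(W,*b,0.074,0.09)
    print(nm,len(P),c,a,w,t,np.median(P[:,2])); R.append(ortho(p,'top',c,t,.08,2.2))
o=np.zeros((352*1,1,3),np.uint8)
g=np.full((R[0].shape[0],R[0].shape[1],3),0,np.uint8)
im=np.vstack([np.hstack(R[:2]),np.hstack([R[2],g])])
im=cv2.resize(im,(790,int(im.shape[0]*790/im.shape[1])));print(im.shape);cv2.imwrite('pics/o1.png',im[:600])
# scene profiles: ends
E
```

```text
full 1342 [567.58837891  23.77315521] 181.6869354248047 121.15936279296875 -0.5251693725585938 0.0792985928314281
L 1618 [471.31088257 333.88473511] 215.82403564453125 156.64630126953125 7.948061466217041 0.0792156750523052
R 1416 [ 447.43054199 -205.58822632] 182.77316284179688 122.89128875732422 6.208184242248535 0.07888478292523604
(574, 790, 3)
```

View pics/o1.png

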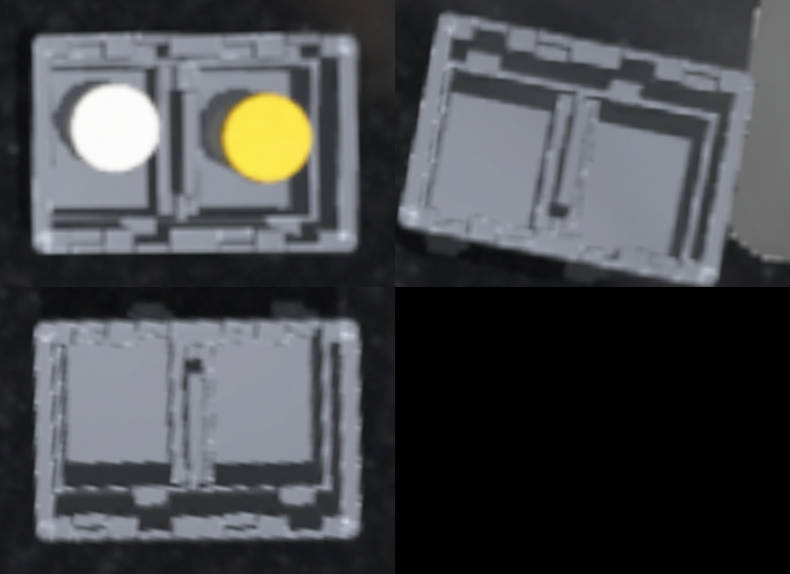

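The loaded tote's channels (+63 and −21 mm) and the yellow cup put its card end toward world +x. The right tote is the same way round, and the left tote is turned (+x toward −x). So the left tote goes first with almost no turn, then the right one turned about 173°. Now a finer pose fit on the rim edges, a check of the centrifuge clearance, and a look at the card ends.

```bash
cat >> h.py <<'E'
from scipy.optimize import minimize
def fit(p,n,c,t,z,L=181,B=122):
    k,D,E=K(n); g=cv2.GaussianBlur(cv2.cvtColor(p,cv2.COLOR_BGR2GRAY),(0,0),0.7).astype(np.float32)
    a=np.linspace(-.85,.85,120); o=np.ones(120)
    N=np.vstack([np.c_[a*L/2,o*B/2,0*o,o],np.c_[a*L/2,-o*B/2,0*o,-o],np.c_[o*L/2,a*B/2,o,0*o],np.c_[-o*L/2,a*B/2,-o,0*o]])
    def prof(s,off):
        th=s[2]; R=np.array([[np.cos(th),-np.sin(th)],[np.sin(th),np.cos(th)]])
        X=((N[:,:2]+off*N[:,2:])@R.T+s[:2])/1000
        Q=(np.c_[X,np.full(len(X),z)]-E[:3,3])@E[:3,:3]
        m=cv2.projectPoints(Q,np.zeros(3),np.zeros(3),k,D)[0].astype(np.float32)
        return cv2.remap(g,m[...,0],m[...,1],cv2.INTER_CUBIC)[:,0]
    f=lambda s:-np.mean(np.clip(prof(s,-1.5)-prof(s,1.5),-5,60))
    best=min((minimize(f,[c[0]+i,c[1]+j,np.radians(t+q)],method='Nelder-Mead',options=dict(xatol=1e-3,fatol=1e-3,initial_simplex=np.array([[c[0]+i,c[1]+j,np.radians(t+q)]]*4)+np.vstack([np.zeros(3),np.diag([3,3,.03])]))) for i in(-2,2) for j in(-2,2) for q in(-1,1)),key=lambda r:r.fun)
    s=best.x; return s[0],s[1],np.degrees(s[2]),-best.fun
E
python3 - <<'E'
from h import *
W=np.load('top0.npy');p=cv2.imread('pics/top0.png')
P,c,a,w,t=rim(W,140,217,216,315,0.074,0.083)
print(c,a,w,t)
for b in [(567.6,23.8,-.5),(c[0],c[1],t),(447.4,-205.6,6.2)]:
    print(np.round(fit(p,'top',b[:2],b[2],.08),2))
for n in('top','scene'):
  V=np.load(n+'0.npy').reshape(-1,3)
  for zlo in (.09,.12,.2):
    m=(V[:,2]>zlo)&(V[:,1]>.2)&(V[:,1]<.45)&(V[:,0]>.4); 
    if m.any(): print(n,zlo,np.nanpercentile(V[m,0],[0,1,5]),V[m,1].min())
  m=(V[:,2]>.1)&(abs(V[:,1])<.2)&(V[:,0]>.4)&(V[:,0]<.8);print('mid',V[m].min(0) if m.any() else 0)
q=cv2.imread('pics/scene0.png')
cv2.imwrite('pics/cr.png',np.vstack([cv2.resize(q[155:275,255:440],(740,480))]))
E
```

```text
[462.88998413 329.74517822] 181.30282592773438 122.06513977050781 -3.1825332641601562
[565.72  23.83  -0.61  59.57]
[462.72 329.37  -3.57  49.9 ]
[ 447.23 -205.22    6.44   59.82]
top 0.09 [0.56142347 0.56383009 0.56860117] 0.20031754496228824
top 0.12 [0.56142347 0.56372557 0.56967124] 0.2900416304643365
top 0.2 [0.56216916 0.56590985 0.5728309 ] 0.2936657616496379
mid [ 0.61732287 -0.19999452  0.10000753]
scene 0.09 [0.5598003  0.56243126 0.56558573] 0.20001796053430493
scene 0.12 [0.5598003  0.56241325 0.56642266] 0.20001796053430493
scene 0.2 [0.5608687  0.56423772 0.57185075] 0.20001796053430493
mid [ 0.6160917  -0.19998365  0.10002304]
```

View pics/cr.png

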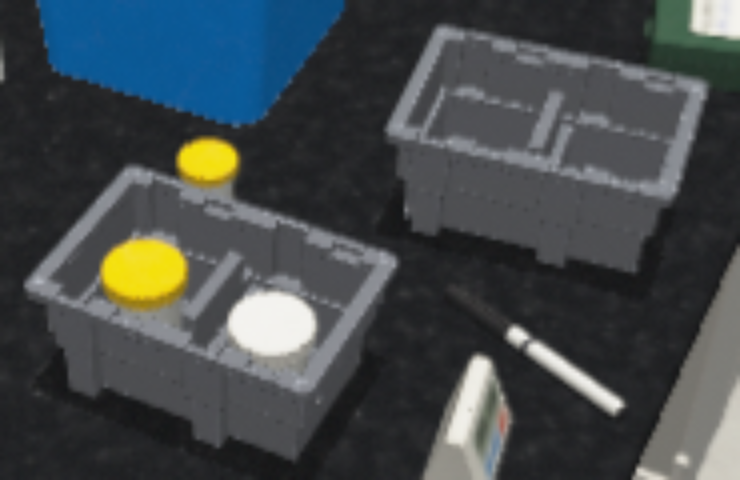

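```bash
cat > plan.py <<'E'
import sys,json,numpy as np,os
from scipy.spatial.transform import Rotation as R
from plant import get_state
# usage: plan.py x y z(mm) yaw(deg, tool y dir) [yaw path: shift of turn]; prints calls, updates nominal
def down(yaw): # tool z down, tool y at yaw
    a=np.radians(yaw); y=np.array([np.cos(a),np.sin(a),0]); z=np.array([0,0,-1.]); x=np.cross(y,z)
    return R.from_matrix(np.c_[x,y,z])
def load():
    if os.path.exists('nom.json'):
        d=json.load(open('nom.json')); return np.array(d['p']),R.from_quat(d['q'])
    s=get_state(); return np.array([270,-564,239.]),R.from_quat(s['eef_rot'])
def go(x,y,z,yaw,dwell=0,sign=0):
    p,r=load(); T=np.array([x,y,z],float); Rt=down(yaw)
    n=max(1,int(np.ceil(np.max(np.abs(T-p))/75)),int(np.ceil(np.linalg.norm(T-p)/100)))
    rv=(r.inv()*Rt).as_rotvec(); p0,r0=p,r
    for i in range(1,n+1):
        gp=p0+(T-p0)*i/n; gr=r0*R.from_rotvec(rv*i/n)
        d=np.round(r.inv().apply(gp-p)/80,4); w=np.round((r.inv()*gr).as_rotvec()/np.pi,4)
        k=int(max(np.ceil(np.linalg.norm(d)*80/50),np.ceil(np.linalg.norm(w)*180/8.59)))+1+(dwell if i==n else 0)
        row={a:float(b) for a,b in zip(('dx','dy','dz','wx','wy','wz'),list(d)+list(w)) if abs(b)>0}
        print(k,'x',json.dumps(row))
        p=p+r.apply(d*80); r=r*R.from_rotvec(w*np.pi)
    json.dump(dict(p=p.tolist(),q=r.as_quat().tolist()),open('nom.json','w'))
def st():
    s=get_state(); m=R.from_quat(s['eef_rot']).as_matrix()
    print('t',round(s['clock'],2),'p',(s['tool_pos']*1000).round(2),'yaw',round(float(np.degrees(np.arctan2(m[1,1],m[0,1]))),2),'tilt',m[:2,2].round(4),'F',s['contact_force'].round(2),'M',s['moment'].round(2),'op',round(s['opening']*88.1,1),'ff',round(s['finger_force'],1),'q7',s['q'].round(2))
if __name__=='__main__':
    st()
    if len(sys.argv)>4: go(*map(float,sys.argv[1:5]))
E
python3 plan.py 447 -205 190 -173.56
```

```text
t 0.1 p [ 269.19 -563.44  238.01] yaw -64.45 tilt [-0.0008  0.0014] F [-0.5   0.06 -0.12] M [ 0.03  0.01 -0.05] op 88.0 ff 0.0 q7 [ 1.16  0.69 -0.19  1.57  0.16  0.9  -0.22]
4 x {"dx": 0.7863, "dy": -0.6187, "dz": 0.1234, "wx": -0.0001, "wy": 0.0001, "wz": 0.1212}
4 x {"dx": 0.5, "dy": -0.8667, "dz": 0.1233, "wy": 0.0001, "wz": 0.1213}
4 x {"dx": 0.1417, "dy": -0.9904, "dz": 0.1235, "wx": -0.0001, "wy": 0.0001, "wz": 0.1212}
4 x {"dx": -0.2365, "dy": -0.9723, "dz": 0.1231, "wy": 0.0001, "wz": 0.1212}
4 x {"dx": -0.5809, "dy": -0.8147, "dz": 0.123, "wx": -0.0001, "wy": 0.0001, "wz": 0.1212}
```

Emit:
step_arm(
  motion=[
    {"dx": 0.7863,"dy": -0.6187,"dz": 0.1234,"wz": 0.1212,"claw": 60},
    {"dx": 0.7863,"dy": -0.6187,"dz": 0.1234,"wz": 0.1212,"claw": 60},
    {"dx": 0.7863,"dy": -0.6187,"dz": 0.1234,"wz": 0.1212,"claw": 60},
    {"dx": 0.7863,"dy": -0.6187,"dz": 0.1234,"wz": 0.1212,"claw": 60},
  ],
)

```text
$.motion[0]: bad value
```

Emit:
step_arm(
  motion=[
    {"dx": 0.5,"dy": -0.8667,"dz": 0.1233,"wz": 0.1213,"claw": 60},
    {"dx": 0.5,"dy": -0.8667,"dz": 0.1233,"wz": 0.1213,"claw": 60},
    {"dx": 0.5,"dy": -0.8667,"dz": 0.1233,"wz": 0.1213,"claw": 60},
    {"dx": 0.5,"dy": -0.8667,"dz": 0.1233,"wz": 0.1213,"claw": 60},
  ],
)

```text
$.motion[0]: bad value
```

Emit:
step_arm(
  motion=[
    {"dx": 0.7863,"dy": -0.6187,"dz": 0.1234,"wx": 0,"wy": 0,"wz": 0.1212,"claw": 60},
    {"dx": 0.7863,"dy": -0.6187,"dz": 0.1234,"wx": 0,"wy": 0,"wz": 0.1212,"claw": 60},
    {"dx": 0.7863,"dy": -0.6187,"dz": 0.1234,"wx": 0,"wy": 0,"wz": 0.1212,"claw": 60},
    {"dx": 0.7863,"dy": -0.6187,"dz": 0.1234,"wx": 0,"wy": 0,"wz": 0.1212,"claw": 60},
  ],
)

```text
clock: 0.5
tool_pos: [0.3055, -0.491, 0.2286]
eef_rot: [0.999, 0.034, -0.0, -0.0]
contact_force: [-0.4, -1.1, 0.7]
opening: 0.685
finger_force: 0.0
```

```bash
python3 plan.py
```

```text
t 0.5 p [ 305.51 -491.01  228.59] yaw -86.16 tilt [-0.0008  0.0007] F [-0.37 -1.06  0.66] M [-0.02 -0.04 -0.02] op 60.3 ff 0.0 q7 [ 0.98  0.64 -0.08  1.72  0.07  0.78 -0.63]
```

Emit:
step_arm(
  motion=[
    {"dx": 0.5,"dy": -0.8667,"dz": 0.1233,"wx": 0,"wy": 0,"wz": 0.1213,"claw": 60},
    {"dx": 0.5,"dy": -0.8667,"dz": 0.1233,"wx": 0,"wy": 0,"wz": 0.1213,"claw": 60},
    {"dx": 0.5,"dy": -0.8667,"dz": 0.1233,"wx": 0,"wy": 0,"wz": 0.1213,"claw": 60},
    {"dx": 0.5,"dy": -0.8667,"dz": 0.1233,"wx": 0,"wy": 0,"wz": 0.1213,"claw": 60},
  ],
)

```text
clock: 0.9
tool_pos: [0.3404, -0.4204, 0.2189]
eef_rot: [0.988, -0.156, -0.0, 0.0]
contact_force: [-0.7, -0.0, 0.2]
opening: 0.681
finger_force: 0.0
```

Emit:
step_arm(
  motion=[
    {"dx": 0.1417,"dy": -0.9904,"dz": 0.1235,"wx": 0,"wy": 0,"wz": 0.1212,"claw": 60},
    {"dx": 0.1417,"dy": -0.9904,"dz": 0.1235,"wx": 0,"wy": 0,"wz": 0.1212,"claw": 60},
    {"dx": 0.1417,"dy": -0.9904,"dz": 0.1235,"wx": 0,"wy": 0,"wz": 0.1212,"claw": 60},
    {"dx": 0.1417,"dy": -0.9904,"dz": 0.1235,"wx": 0,"wy": 0,"wz": 0.1212,"claw": 60},
  ],
)

```text
clock: 1.3
tool_pos: [0.3757, -0.3493, 0.2091]
eef_rot: [0.94, -0.34, 0.0, 0.001]
contact_force: [-0.2, 0.6, 0.2]
opening: 0.679
finger_force: 0.0
```

Emit:
step_arm(
  motion=[
    {"dx": -0.2365,"dy": -0.9723,"dz": 0.1231,"wx": 0,"wy": 0,"wz": 0.1212,"claw": 60},
    {"dx": -0.2365,"dy": -0.9723,"dz": 0.1231,"wx": 0,"wy": 0,"wz": 0.1212,"claw": 60},
    {"dx": -0.2365,"dy": -0.9723,"dz": 0.1231,"wx": 0,"wy": 0,"wz": 0.1212,"claw": 60},
    {"dx": -0.2365,"dy": -0.9723,"dz": 0.1231,"wx": 0,"wy": 0,"wz": 0.1212,"claw": 60},
  ],
)

```text
clock: 1.7
tool_pos: [0.4111, -0.2779, 0.1993]
eef_rot: [0.859, -0.512, 0.0, 0.001]
contact_force: [-0.2, -0.8, 0.4]
opening: 0.679
finger_force: 0.0
```

Emit:
step_arm(
  motion=[
    {"dx": -0.5809,"dy": -0.8147,"dz": 0.123,"wx": 0,"wy": 0,"wz": 0.1212,"claw": 60},
    {"dx": -0.5809,"dy": -0.8147,"dz": 0.123,"wx": 0,"wy": 0,"wz": 0.1212,"claw": 60},
    {"dx": -0.5809,"dy": -0.8147,"dz": 0.123,"wx": 0,"wy": 0,"wz": 0.1212,"claw": 60},
    {"dx": -0.5809,"dy": -0.8147,"dz": 0.123,"wx": 0,"wy": 0,"wz": 0.1212,"claw": 60},
  ],
)

```text
clock: 2.1
tool_pos: [0.4466, -0.2064, 0.1894]
eef_rot: [0.747, -0.665, 0.0, 0.001]
contact_force: [-0.2, -0.0, 0.1]
opening: 0.681
finger_force: 0.0
```

```bash
python3 plan.py 447.2 -205.2 39 -173.56
```

```text
t 2.1 p [ 446.56 -206.35  189.45] yaw -173.39 tilt [ 0.     -0.0015] F [-0.23 -0.02  0.11] M [ 0.11 -0.05 -0.03] op 60.0 ff 0.0 q7 [ 0.09  0.63  0.41  2.03 -0.45  0.56 -2.22]
3 x {"dx": 0.001, "dy": -0.0007, "dz": 0.6292}
3 x {"dx": 0.0009, "dy": -0.0008, "dz": 0.6291}
3 x {"dx": 0.001, "dy": -0.0007, "dz": 0.6292}
```

Emit:
step_arm(
  motion=[
    {"dx": 0.001,"dy": -0.0007,"dz": 0.6292,"wx": 0,"wy": 0,"wz": 0,"claw": 60},
    {"dx": 0.001,"dy": -0.0007,"dz": 0.6292,"wx": 0,"wy": 0,"wz": 0,"claw": 60},
  ],
)

```text
clock: 2.3
tool_pos: [0.4434, -0.2056, 0.1356]
eef_rot: [0.746, -0.666, -0.004, 0.002]
contact_force: [-1.1, 0.7, 0.1]
opening: 0.68
finger_force: 0.0
```

Emit:
step_arm(
  motion=[
    {"dx": 0.001,"dy": -0.0007,"dz": 0.6292,"wx": 0,"wy": 0,"wz": 0,"claw": 60},
    {"dx": 0.001,"dy": -0.0007,"dz": 0.6292,"wx": 0,"wy": 0,"wz": 0,"claw": 60},
  ],
)

```text
clock: 2.5
tool_pos: [0.4437, -0.2052, 0.0857]
eef_rot: [0.746, -0.666, -0.004, 0.001]
contact_force: [-0.1, 0.8, 0.5]
opening: 0.679
finger_force: 0.0
```

Emit:
step_arm(
  motion=[
    {"dx": 0.001,"dy": -0.0007,"dz": 0.6292,"wx": 0,"wy": 0,"wz": 0,"claw": 60},
    {"dx": 0.001,"dy": -0.0007,"dz": 0.6292,"wx": 0,"wy": 0,"wz": 0,"claw": 60},
    {"dx": 0.001,"dy": -0.0007,"dz": 0.6292,"wx": 0,"wy": 0,"wz": 0,"claw": 60},
  ],
)

```text
clock: 2.8
tool_pos: [0.4467, -0.2061, 0.0404]
eef_rot: [0.746, -0.666, 0.0, -0.0]
contact_force: [0.3, -0.9, 0.9]
opening: 0.683
finger_force: 0.0
```

Emit:
step_arm(
  motion=[
    {"dx": 0,"dy": 0,"dz": 0,"wx": 0,"wy": 0,"wz": 0,"claw": 14},
    {"dx": 0,"dy": 0,"dz": 0,"wx": 0,"wy": 0,"wz": 0,"claw": 0},
    {"dx": 0,"dy": 0,"dz": 0,"wx": 0,"wy": 0,"wz": 0,"claw": 0},
    {"dx": 0,"dy": 0,"dz": 0,"wx": 0,"wy": 0,"wz": 0,"claw": 0},
    {"dx": 0,"dy": 0,"dz": 0,"wx": 0,"wy": 0,"wz": 0,"claw": 0},
    {"dx": 0,"dy": 0,"dz": 0,"wx": 0,"wy": 0,"wz": 0,"claw": 0},
  ],
  force=35,
)

```text
clock: 3.4
tool_pos: [0.4468, -0.2051, 0.0386]
eef_rot: [0.746, -0.666, 0.0, -0.0]
contact_force: [-0.3, 0.3, -0.4]
opening: 0.16
finger_force: 0.0
```

```bash
python3 plan.py 400 -205.2 160 -173.56
```

```text
t 3.4 p [ 446.78 -205.13   38.57] yaw -173.54 tilt [ 0.0001 -0.    ] F [-0.26  0.33 -0.41] M [ 0.14 -0.03 -0.05] op 14.1 ff 0.0 q7 [ 0.26  0.89  0.13  2.1  -0.61  0.18 -2.09]
3 x {"dx": -0.0332, "dy": 0.2932, "dz": -0.7562}
3 x {"dx": -0.0332, "dy": 0.2931, "dz": -0.7563}
```

Emit:
step_arm(
  motion=[
    {"dx": 0,"dy": 0,"dz": 0,"wx": 0,"wy": 0,"wz": 0,"claw": 0},
    {"dx": 0,"dy": 0,"dz": 0,"wx": 0,"wy": 0,"wz": 0,"claw": 0},
    {"dx": 0,"dy": 0,"dz": 0,"wx": 0,"wy": 0,"wz": 0,"claw": 0},
    {"dx": 0,"dy": 0,"dz": 0,"wx": 0,"wy": 0,"wz": 0,"claw": 0},
  ],
)

```text
clock: 3.8
tool_pos: [0.4469, -0.2052, 0.0385]
eef_rot: [0.746, -0.666, 0.0, -0.0]
contact_force: [1.0, 0.5, 2.2]
opening: 0.108
finger_force: 35.0
```

```bash
python3 plan.py
```

```text
t 3.8 p [ 446.89 -205.18   38.47] yaw -173.55 tilt [ 0.0003 -0.    ] F [1.03 0.53 2.17] M [ 0.24 -0.12  0.03] op 9.5 ff 35.0 q7 [ 0.26  0.89  0.13  2.1  -0.61  0.18 -2.09]
```

Emit:
step_arm(
  motion=[
    {"dx": 0,"dy": 0,"dz": -0.25,"wx": 0,"wy": 0,"wz": 0,"claw": 0},
    {"dx": -0.0332,"dy": 0.2932,"dz": -0.7562,"wx": 0,"wy": 0,"wz": 0,"claw": 0},
    {"dx": -0.0332,"dy": 0.2932,"dz": -0.7562,"wx": 0,"wy": 0,"wz": 0,"claw": 0},
    {"dx": -0.0332,"dy": 0.2932,"dz": -0.7562,"wx": 0,"wy": 0,"wz": 0,"claw": 0},
  ],
)

```text
clock: 4.2
tool_pos: [0.4229, -0.2052, 0.099]
eef_rot: [0.746, -0.666, 0.0, 0.0]
contact_force: [-0.1, -0.7, -4.0]
opening: 0.111
finger_force: 35.0
```

Emit:
step_arm(
  motion=[
    {"dx": -0.0332,"dy": 0.2931,"dz": -0.7563,"wx": 0,"wy": 0,"wz": 0,"claw": 0},
    {"dx": -0.0332,"dy": 0.2931,"dz": -0.7563,"wx": 0,"wy": 0,"wz": 0,"claw": 0},
    {"dx": -0.0332,"dy": 0.2931,"dz": -0.7563,"wx": 0,"wy": 0,"wz": 0,"claw": 0},
    {"dx": -0.0332,"dy": 0.2931,"dz": -0.7563,"wx": 0,"wy": 0,"wz": 0,"claw": 0},
  ],
)

```text
clock: 4.6
tool_pos: [0.4005, -0.2049, 0.1587]
eef_rot: [0.746, -0.666, 0.0, -0.0]
contact_force: [-0.5, -0.5, -3.5]
opening: 0.111
finger_force: 35.0
```

```bash
python3 - <<'E'
from plan import *
st(); go(400,-190,180,-90); go(430,-60,190,-0.61); go(565.7,23.8,190,-.61,3)
E
```

```text
t 4.6 p [ 400.47 -204.89  158.74] yaw -173.49 tilt [ 0.0008 -0.    ] F [-0.47 -0.5  -3.5 ] M [ 0.15 -0.    0.01] op 9.7 ff 35.0 q7 [ 0.17  0.64  0.32  2.17 -0.52  0.4  -2.11]
11 x {"dx": -0.1888, "dy": -0.0213, "dz": -0.25, "wz": -0.4642}
7 x {"dx": 0.1876, "dy": -0.8125, "dz": -0.0624, "wz": -0.2483}
7 x {"dx": 0.7047, "dy": -0.4457, "dz": -0.0624, "wz": -0.2483}
3 x {"dx": 0.5327, "dy": 0.8425}
6 x {"dx": 0.5327, "dy": 0.8426}
```

Emit:
step_arm(
  motion=[
    {"dx": -0.1888,"dy": -0.0213,"dz": -0.25,"wx": 0,"wy": 0,"wz": -0.2321,"claw": 0},
    {"dx": -0.1888,"dy": -0.0213,"dz": -0.25,"wx": 0,"wy": 0,"wz": -0.2321,"claw": 0},
    {"dx": -0.1888,"dy": -0.0213,"dz": -0.25,"wx": 0,"wy": 0,"wz": -0.2321,"claw": 0},
    {"dx": -0.1888,"dy": -0.0213,"dz": -0.25,"wx": 0,"wy": 0,"wz": -0.2321,"claw": 0},
    {"dx": -0.1888,"dy": -0.0213,"dz": -0.25,"wx": 0,"wy": 0,"wz": -0.2321,"claw": 0},
    {"dx": -0.1888,"dy": -0.0213,"dz": -0.25,"wx": 0,"wy": 0,"wz": -0.2321,"claw": 0},
  ],
)

```text
clock: 5.2
tool_pos: [0.4, -0.1895, 0.1783]
eef_rot: [0.934, -0.356, -0.0, -0.001]
contact_force: [0.4, 0.1, -4.2]
opening: 0.107
finger_force: 35.0
```

Emit:
step_arm(
  motion=[
    {"dx": 0,"dy": 0,"dz": 0,"wx": 0,"wy": 0,"wz": -0.2321,"claw": 0},
    {"dx": 0,"dy": 0,"dz": 0,"wx": 0,"wy": 0,"wz": -0.2321,"claw": 0},
    {"dx": 0,"dy": 0,"dz": 0,"wx": 0,"wy": 0,"wz": -0.2321,"claw": 0},
    {"dx": 0,"dy": 0,"dz": 0,"wx": 0,"wy": 0,"wz": -0.2321,"claw": 0},
    {"dx": 0,"dy": 0,"dz": 0,"wx": 0,"wy": 0,"wz": -0.2321,"claw": 0},
    {"dx": 0,"dy": 0,"dz": 0,"wx": 0,"wy": 0,"wz": -0.2321,"claw": 0},
  ],
)

```text
clock: 5.8
tool_pos: [0.3997, -0.1897, 0.1787]
eef_rot: [1.0, -0.001, -0.0, -0.001]
contact_force: [0.7, -0.4, -4.0]
opening: 0.11
finger_force: 35.0
```

Emit:
step_arm(
  motion=[
    {"dx": 0.1876,"dy": -0.8125,"dz": -0.0624,"wx": 0,"wy": 0,"wz": -0.2483,"claw": 0},
    {"dx": 0.1876,"dy": -0.8125,"dz": -0.0624,"wx": 0,"wy": 0,"wz": -0.2483,"claw": 0},
    {"dx": 0.1876,"dy": -0.8125,"dz": -0.0624,"wx": 0,"wy": 0,"wz": -0.2483,"claw": 0},
    {"dx": 0.1876,"dy": -0.8125,"dz": -0.0624,"wx": 0,"wy": 0,"wz": -0.2483,"claw": 0},
    {"dx": 0.1876,"dy": -0.8125,"dz": -0.0624,"wx": 0,"wy": 0,"wz": -0.2483,"claw": 0},
    {"dx": 0.1876,"dy": -0.8125,"dz": -0.0624,"wx": 0,"wy": 0,"wz": -0.2483,"claw": 0},
    {"dx": 0.1876,"dy": -0.8125,"dz": -0.0624,"wx": 0,"wy": 0,"wz": -0.2483,"claw": 0},
  ],
)

```text
clock: 6.5
tool_pos: [0.4145, -0.1249, 0.184]
eef_rot: [0.926, 0.378, -0.0, -0.0]
contact_force: [0.5, 0.4, -3.8]
opening: 0.112
finger_force: 35.0
```

Emit:
step_arm(
  motion=[
    {"dx": 0.7047,"dy": -0.4457,"dz": -0.0624,"wx": 0,"wy": 0,"wz": -0.2483,"claw": 0},
    {"dx": 0.7047,"dy": -0.4457,"dz": -0.0624,"wx": 0,"wy": 0,"wz": -0.2483,"claw": 0},
    {"dx": 0.7047,"dy": -0.4457,"dz": -0.0624,"wx": 0,"wy": 0,"wz": -0.2483,"claw": 0},
    {"dx": 0.7047,"dy": -0.4457,"dz": -0.0624,"wx": 0,"wy": 0,"wz": -0.2483,"claw": 0},
    {"dx": 0.7047,"dy": -0.4457,"dz": -0.0624,"wx": 0,"wy": 0,"wz": -0.2483,"claw": 0},
    {"dx": 0.7047,"dy": -0.4457,"dz": -0.0624,"wx": 0,"wy": 0,"wz": -0.2483,"claw": 0},
    {"dx": 0.7047,"dy": -0.4457,"dz": -0.0624,"wx": 0,"wy": 0,"wz": -0.2483,"claw": 0},
  ],
)

```text
clock: 7.2
tool_pos: [0.4294, -0.0601, 0.1892]
eef_rot: [0.713, 0.701, -0.0, -0.0]
contact_force: [-0.2, 0.2, -4.1]
opening: 0.109
finger_force: 35.0
```

Emit:
step_arm(
  motion=[
    {"dx": 0.5327,"dy": 0.8425,"dz": 0,"wx": 0,"wy": 0,"wz": 0,"claw": 0},
    {"dx": 0.5327,"dy": 0.8425,"dz": 0,"wx": 0,"wy": 0,"wz": 0,"claw": 0},
    {"dx": 0.5327,"dy": 0.8425,"dz": 0,"wx": 0,"wy": 0,"wz": 0,"claw": 0},
  ],
)

```text
clock: 7.5
tool_pos: [0.5023, -0.0141, 0.1899]
eef_rot: [0.711, 0.703, 0.004, 0.001]
contact_force: [-0.5, -0.0, -4.4]
opening: 0.108
finger_force: 35.0
```

Emit:
step_arm(
  motion=[
    {"dx": 0.5327,"dy": 0.8426,"dz": 0,"wx": 0,"wy": 0,"wz": 0,"claw": 0},
    {"dx": 0.5327,"dy": 0.8426,"dz": 0,"wx": 0,"wy": 0,"wz": 0,"claw": 0},
    {"dx": 0.5327,"dy": 0.8426,"dz": 0,"wx": 0,"wy": 0,"wz": 0,"claw": 0},
    {"dx": 0.5327,"dy": 0.8426,"dz": 0,"wx": 0,"wy": 0,"wz": 0,"claw": 0},
    {"dx": 0.5327,"dy": 0.8426,"dz": 0,"wx": 0,"wy": 0,"wz": 0,"claw": 0},
    {"dx": 0.5327,"dy": 0.8426,"dz": 0,"wx": 0,"wy": 0,"wz": 0,"claw": 0},
  ],
)

```text
clock: 8.1
tool_pos: [0.564, 0.0226, 0.1892]
eef_rot: [0.712, 0.703, -0.001, -0.0]
contact_force: [0.2, 0.2, -3.7]
opening: 0.112
finger_force: 35.0
```

```bash
python3 - <<'E'
from plan import *; from h import *
st(); p,d=snap('top','top1.png'); snap('scene','sc1.png')
p=p[:,:,::-1].copy(); z=.190-.039+.08
print(np.round(fit(p,'top',(565.7,23.8),-.6,z),2))
E
```

```text
t 8.1 p [564.03  22.56 189.16] yaw -0.72 tilt [-0.0016 -0.0013] F [ 0.18  0.17 -3.73] M [-0.09 -0.08 -0.03] op 9.9 ff 35.0 q7 [ 0.14  0.7  -0.45  1.79  0.43  0.74 -0.54]
[ 5.6423e+02  2.7620e+01 -5.6000e-01  2.2610e+01]
```

View pics/top1.png

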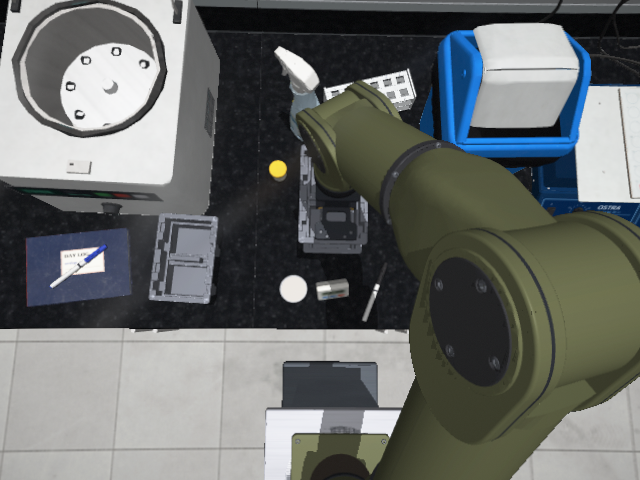

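```bash
python3 - <<'E'
from h import *
z=.230
a=ortho(cv2.imread('pics/top1.png'),'top',(564.2,24),-.6,z,1.75)
b=ortho(cv2.imread('pics/sc1.png'),'scene',(564.2,24),-.6,z,1.75)
c=ortho(cv2.imread('pics/scene0.png'),'scene',(565.7,23.8),-.6,.08,1.75)
d=ortho(cv2.imread('pics/top0.png'),'top',(565.7,23.8),-.6,.08,1.75)
im=np.vstack([np.hstack([a,b]),np.hstack([d,c])]);print(im.shape)
h,w=a.shape[:2]
for i in(0,1):
  for j in(0,1):
    cv2.rectangle(im,(int(j*w+w/2-90.5*1.75),int(i*h+h/2-61*1.75)),(int(j*w+w/2+90.5*1.75),int(i*h+h/2+61*1.75)),(0,0,255),1)
cv2.imwrite('pics/o2.png',im)
print(np.round(fit(cv2.imread('pics/scene0.png'),'scene',(565.7,23.8),-.6,.08),2))
print(np.round(fit(cv2.imread('pics/sc1.png'),'scene',(564.2,23.8),-.6,z),2))
E
```

```text
(560, 770, 3)
[565.19  25.06  -0.59  40.19]
[562.94  28.83  -1.05  13.3 ]
```

View pics/o2.png

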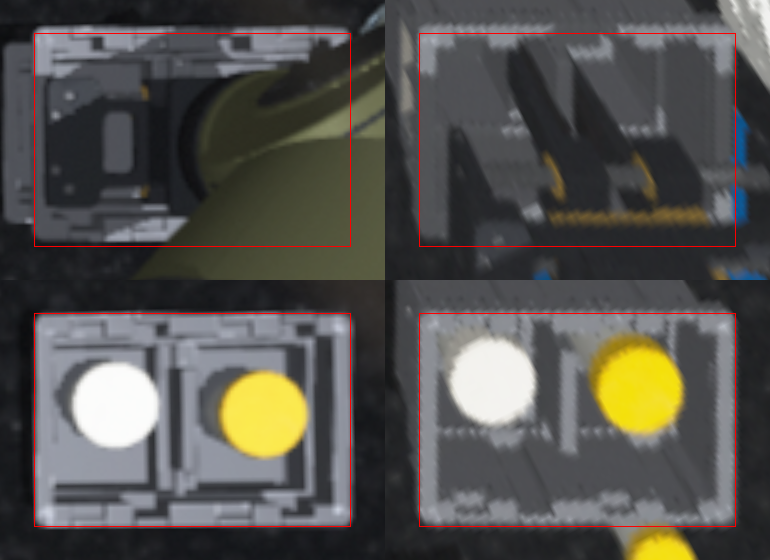

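```bash
python3 - <<'E'
from plan import *
go(565.9,18.7,128,-.61,6)
E
```

```text
9 x {"dx": -0.0637, "dy": 0.0032, "dz": 0.775}
```

Emit:
step_arm(
  motion=[
    {"dx": -0.0637,"dy": 0.0032,"dz": 0.3,"wx": 0,"wy": 0,"wz": 0,"claw": 0},
    {"dx": -0.0637,"dy": 0.0032,"dz": 0.6,"wx": 0,"wy": 0,"wz": 0,"claw": 0},
    {"dx": -0.0637,"dy": 0.0032,"dz": 0.775,"wx": 0,"wy": 0,"wz": 0,"claw": 0},
    {"dx": -0.0637,"dy": 0.0032,"dz": 0.775,"wx": 0,"wy": 0,"wz": 0,"claw": 0},
    {"dx": -0.0637,"dy": 0.0032,"dz": 0.775,"wx": 0,"wy": 0,"wz": 0,"claw": 0},
    {"dx": -0.0637,"dy": 0.0032,"dz": 0.775,"wx": 0,"wy": 0,"wz": 0,"claw": 0},
    {"dx": -0.0637,"dy": 0.0032,"dz": 0.775,"wx": 0,"wy": 0,"wz": 0,"claw": 0},
    {"dx": -0.0637,"dy": 0.0032,"dz": 0.775,"wx": 0,"wy": 0,"wz": 0,"claw": 0},
  ],
)

```text
clock: 9.0
tool_pos: [0.5659, 0.0187, 0.1281]
eef_rot: [0.711, 0.703, 0.0, 0.0]
contact_force: [0.8, 0.1, -3.3]
opening: 0.113
finger_force: 35.0
```

```bash
python3 - <<'E'
from plan import *; from h import *
st(); snap('top','top2.png'); snap('scene','sc2.png')
z=.128-.0395+.08
for f,n in(('top2','top'),('sc2','scene')): print(np.round(fit(cv2.imread(f'pics/{f}.png'),n,(565.7,23.8),-.6,z),2))
a=ortho(cv2.imread('pics/top2.png'),'top',(565.7,23.8),-.6,z,1.75)
b=ortho(cv2.imread('pics/sc2.png'),'scene',(565.2,25.1),-.6,z,1.75)
im=np.hstack([a,b]);h,w=a.shape[:2]
for j in(0,1): cv2.rectangle(im,(int(j*w+w/2-90.5*1.75),int(h/2-61*1.75)),(int(j*w+w/2+90.5*1.75),int(h/2+61*1.75)),(0,0,255),1)
cv2.imwrite('pics/o3.png',im); st()
E
```

```text
t 9.0 p [565.87  18.73 128.1 ] yaw -0.62 tilt [0.0013 0.    ] F [ 0.81  0.07 -3.34] M [ 0.01 -0.12  0.01] op 9.9 ff 35.0 q7 [ 0.11  0.79 -0.39  1.84  0.49  0.61 -0.59]
[565.93  23.97  -0.8   22.17]
[564.79  24.87  -0.92  15.24]
t 9.1 p [565.68  18.66 127.81] yaw -0.62 tilt [ 0.0008 -0.    ] F [ 0.67  0.52 -2.89] M [-0.04  0.01  0.02] op 9.6 ff 35.0 q7 [ 0.11  0.79 -0.39  1.84  0.49  0.61 -0.59]
```

View pics/o3.png

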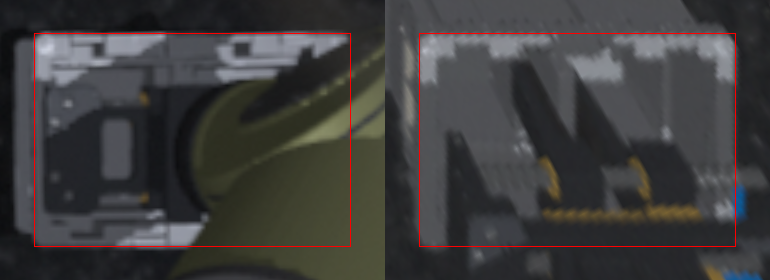

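Emit:
step_arm(
  motion=[
    {"dx": 0,"dy": 0,"dz": 0.04,"wx": 0,"wy": 0,"wz": 0,"claw": 0},
    {"dx": 0,"dy": 0,"dz": 0.08,"wx": 0,"wy": 0,"wz": 0,"claw": 0},
    {"dx": 0,"dy": 0,"dz": 0.095,"wx": 0,"wy": 0,"wz": 0,"claw": 0},
    {"dx": 0,"dy": 0,"dz": 0.105,"wx": 0,"wy": 0,"wz": 0,"claw": 0},
    {"dx": 0,"dy": 0,"dz": 0.1125,"wx": 0,"wy": 0,"wz": 0,"claw": 0},
    {"dx": 0,"dy": 0,"dz": 0.1125,"wx": 0,"wy": 0,"wz": 0,"claw": 0},
  ],
)

```text
clock: 9.7
tool_pos: [0.5654, 0.0187, 0.1185]
eef_rot: [0.711, 0.703, -0.0, 0.0]
contact_force: [-0.4, 0.1, -2.3]
opening: 0.109
finger_force: 35.0
```

Emit:
step_arm(
  motion=[
    {"dx": 0,"dy": 0,"dz": 0.0125,"wx": 0,"wy": 0,"wz": 0,"claw": 0},
    {"dx": 0,"dy": 0,"dz": 0.0125,"wx": 0,"wy": 0,"wz": 0,"claw": 0},
  ],
)

```text
clock: 9.9
tool_pos: [0.5655, 0.0187, 0.1182]
eef_rot: [0.711, 0.703, 0.0, 0.0]
contact_force: [-1.4, -0.3, 5.7]
opening: 0.11
finger_force: 35.0
```

Emit:
step_arm(
  motion=[
    {"dx": 0,"dy": 0.0063,"dz": 0.004,"wx": 0,"wy": 0,"wz": 0,"claw": 0},
    {"dx": 0,"dy": 0.0063,"dz": 0.004,"wx": 0,"wy": 0,"wz": 0,"claw": 0},
  ],
)

```text
clock: 10.1
tool_pos: [0.5656, 0.0187, 0.1181]
eef_rot: [0.711, 0.703, -0.0, 0.0]
contact_force: [-2.6, -0.3, 6.7]
opening: 0.11
finger_force: 35.0
```

Emit:
step_arm(
  motion=[
    {"dx": 0.0063,"dy": 0,"dz": 0,"wx": 0,"wy": 0,"wz": 0,"claw": 0},
    {"dx": 0.0063,"dy": 0,"dz": 0,"wx": 0,"wy": 0,"wz": 0,"claw": 0},
  ],
)

```text
clock: 10.3
tool_pos: [0.5656, 0.0187, 0.1181]
eef_rot: [0.711, 0.703, -0.0, 0.0]
contact_force: [-3.0, -2.1, 7.8]
opening: 0.111
finger_force: 35.0
```

```bash
python3 plan.py
```

```text
t 10.3 p [565.61  18.74 118.12] yaw -0.63 tilt [-0.0001 -0.0013] F [-2.98 -2.1   7.79] M [-0.22  0.76  0.01] op 9.7 ff 35.0 q7 [ 0.11  0.8  -0.38  1.84  0.5   0.59 -0.6 ]
```

Emit:
step_arm(
  motion=[
    {"dx": 0,"dy": 0,"dz": -0.02,"wx": 0,"wy": 0,"wz": 0,"claw": 0},
    {"dx": 0,"dy": 0,"dz": -0.02,"wx": 0,"wy": 0,"wz": 0,"claw": 0},
    {"dx": 0,"dy": 0,"dz": 0,"wx": 0,"wy": 0,"wz": 0,"claw": 0},
    {"dx": 0,"dy": 0,"dz": 0,"wx": 0,"wy": 0,"wz": 0,"claw": 0},
  ],
)

```text
clock: 10.7
tool_pos: [0.5663, 0.0193, 0.1167]
eef_rot: [0.711, 0.703, 0.0, 0.0]
contact_force: [0.9, 0.0, -4.9]
opening: 0.11
finger_force: 35.0
```

Emit:
step_arm(
  motion=[
    {"dx": 0,"dy": 0,"dz": -0.02,"wx": 0,"wy": 0,"wz": 0,"claw": 0},
    {"dx": -0.0125,"dy": 0,"dz": -0.02,"wx": 0,"wy": 0,"wz": 0,"claw": 0},
    {"dx": -0.0125,"dy": 0,"dz": 0,"wx": 0,"wy": 0,"wz": 0,"claw": 0},
    {"dx": -0.0125,"dy": 0,"dz": 0,"wx": 0,"wy": 0,"wz": 0,"claw": 0},
  ],
)

```text
clock: 11.1
tool_pos: [0.5663, 0.0183, 0.1171]
eef_rot: [0.711, 0.703, 0.0, 0.0]
contact_force: [1.4, 0.6, -3.9]
opening: 0.108
finger_force: 35.0
```

Emit:
step_arm(
  motion=[
    {"dx": 0,"dy": 0,"dz": -0.02,"wx": 0,"wy": 0,"wz": 0,"claw": 0},
    {"dx": 0,"dy": -0.0125,"dz": -0.02,"wx": 0,"wy": 0,"wz": 0,"claw": 0},
    {"dx": 0,"dy": -0.0125,"dz": 0,"wx": 0,"wy": 0,"wz": 0,"claw": 0},
    {"dx": 0,"dy": -0.0125,"dz": 0,"wx": 0,"wy": 0,"wz": 0,"claw": 0},
  ],
)

```text
clock: 11.5
tool_pos: [0.5647, 0.0181, 0.1183]
eef_rot: [0.711, 0.703, -0.0, 0.0]
contact_force: [-2.9, -0.5, 8.9]
opening: 0.107
finger_force: 35.0
```

Emit:
step_arm(
  motion=[
    {"dx": 0,"dy": 0,"dz": -0.02,"wx": 0,"wy": 0,"wz": 0,"claw": 0},
    {"dx": 0.0125,"dy": 0,"dz": -0.02,"wx": 0,"wy": 0,"wz": 0,"claw": 0},
    {"dx": 0.0125,"dy": 0,"dz": 0,"wx": 0,"wy": 0,"wz": 0,"claw": 0},
    {"dx": 0.0125,"dy": 0,"dz": 0,"wx": 0,"wy": 0,"wz": 0,"claw": 0},
  ],
)

```text
clock: 11.9
tool_pos: [0.5649, 0.0191, 0.1182]
eef_rot: [0.711, 0.703, -0.0, 0.0]
contact_force: [-3.3, -1.3, 9.7]
opening: 0.111
finger_force: 35.0
```

```bash
python3 plan.py
```

```text
t 11.9 p [564.94  19.14 118.16] yaw -0.62 tilt [ 0.0004 -0.0008] F [-3.26 -1.28  9.75] M [-0.2  0.6  0. ] op 9.8 ff 35.0 q7 [ 0.11  0.8  -0.38  1.84  0.5   0.59 -0.6 ]
```

Emit:
step_arm(
  motion=[
    {"dx": 0,"dy": 0,"dz": -0.02,"wx": 0,"wy": 0,"wz": 0,"claw": 0},
    {"dx": -0.005,"dy": 0.015,"dz": -0.02,"wx": 0,"wy": 0,"wz": 0,"claw": 0},
    {"dx": -0.005,"dy": 0.015,"dz": 0,"wx": 0,"wy": 0,"wz": 0,"claw": 0},
    {"dx": -0.005,"dy": 0.015,"dz": 0.015,"wx": 0,"wy": 0,"wz": 0,"claw": 0},
    {"dx": -0.005,"dy": 0.015,"dz": 0.03,"wx": 0,"wy": 0,"wz": 0,"claw": 0},
    {"dx": -0.005,"dy": 0.015,"dz": 0.04,"wx": 0,"wy": 0,"wz": 0,"claw": 0},
    {"dx": -0.005,"dy": 0.015,"dz": 0.04,"wx": 0,"wy": 0,"wz": 0,"claw": 0},
  ],
)

```text
clock: 12.6
tool_pos: [0.5663, 0.0188, 0.1136]
eef_rot: [0.711, 0.703, 0.0, 0.0]
contact_force: [-0.6, -0.3, -4.0]
opening: 0.109
finger_force: 35.0
```

Emit:
step_arm(
  motion=[
    {"dx": 0,"dy": 0,"dz": 0.01,"wx": 0,"wy": 0,"wz": 0,"claw": 0},
    {"dx": 0,"dy": 0,"dz": 0.01,"wx": 0,"wy": 0,"wz": 0,"claw": 0},
  ],
)

```text
clock: 12.8
tool_pos: [0.5664, 0.0188, 0.1135]
eef_rot: [0.711, 0.703, 0.0, 0.0]
contact_force: [0.9, 0.4, 1.7]
opening: 0.111
finger_force: 35.0
```

```bash
python3 plan.py
```

```text
t 12.8 p [566.41  18.81 113.53] yaw -0.61 tilt [ 0.0008 -0.0001] F [0.88 0.35 1.66] M [-0.04 -0.03 -0.02] op 9.8 ff 35.0 q7 [ 0.1   0.81 -0.38  1.84  0.51  0.58 -0.6 ]
```

Emit:
step_arm(
  motion=[
    {"dx": 0,"dy": 0,"dz": 0.006,"wx": 0,"wy": 0,"wz": 0,"claw": 0},
    {"dx": 0,"dy": 0,"dz": 0.006,"wx": 0,"wy": 0,"wz": 0,"claw": 0},
    {"dx": 0,"dy": 0,"dz": 0.006,"wx": 0,"wy": 0,"wz": 0,"claw": 0},
  ],
)

```text
clock: 13.1
tool_pos: [0.5664, 0.0188, 0.1135]
eef_rot: [0.711, 0.703, 0.0, 0.0]
contact_force: [-1.7, -1.0, 5.6]
opening: 0.112
finger_force: 35.0
```

Emit:
step_arm(
  motion=[
    {"dx": 0,"dy": 0,"dz": 0.004,"wx": 0,"wy": 0,"wz": 0,"claw": 0},
    {"dx": 0,"dy": 0,"dz": 0.004,"wx": 0,"wy": 0,"wz": 0,"claw": 0},
    {"dx": 0,"dy": 0,"dz": 0.004,"wx": 0,"wy": 0,"wz": 0,"claw": 0},
  ],
)

```text
clock: 13.4
tool_pos: [0.5664, 0.0189, 0.1135]
eef_rot: [0.711, 0.703, 0.0, 0.001]
contact_force: [-0.8, -0.1, 8.2]
opening: 0.112
finger_force: 35.0
```

Emit:
step_arm(
  motion=[
    {"dx": 0,"dy": 0,"dz": 0.008,"wx": 0,"wy": 0,"wz": 0,"claw": 0},
    {"dx": 0,"dy": 0,"dz": 0.008,"wx": 0,"wy": 0,"wz": 0,"claw": 0},
    {"dx": 0,"dy": 0,"dz": 0.008,"wx": 0,"wy": 0,"wz": 0,"claw": 0},
    {"dx": 0,"dy": 0,"dz": 0.008,"wx": 0,"wy": 0,"wz": 0,"claw": 0},
  ],
)

```text
clock: 13.8
tool_pos: [0.5664, 0.0188, 0.1134]
eef_rot: [0.711, 0.703, 0.0, 0.001]
contact_force: [-3.0, 0.1, 13.6]
opening: 0.111
finger_force: 35.0
```

```bash
python3 plan.py
```

```text
t 13.8 p [566.44  18.81 113.43] yaw -0.62 tilt [ 0.0015 -0.0006] F [-2.97  0.06 13.58] M [-0.22  0.67 -0.  ] op 9.8 ff 35.0 q7 [ 0.1   0.81 -0.37  1.84  0.51  0.58 -0.61]
```

```bash
python3 - <<'E'
from plan import *
p,r=load(); json.dump(dict(p=[566.6,18.8,113.4],q=r.as_quat().tolist()),open('nom.json','w'))
go(566.6,18.8,195,-.61); go(453.4,60,195,-.61); go(453.4,326.9,150,-3.57); go(453.4,326.9,39,-3.57,3)
E
```

```text
2 x {"dz": -0.51}
2 x {"dx": 0.0001, "dz": -0.51}
3 x {"dx": 0.25, "dy": -0.7102}
3 x {"dx": 0.2499, "dy": -0.7102, "dz": 0.0001}
3 x {"dx": 0.834, "dy": -0.0089, "dz": 0.1407, "wz": 0.0041}
3 x {"dx": 0.8338, "dy": -0.0195, "dz": 0.1407, "wz": 0.0041}
3 x {"dx": 0.8335, "dy": -0.0304, "dz": 0.1406, "wz": 0.0041}
3 x {"dx": 0.8331, "dy": -0.041, "dz": 0.1407, "wz": 0.0042}
3 x {"dx": -0.0001, "dz": 0.6938}
6 x {"dz": 0.6937}
```

Emit:
step_arm(
  motion=[
    {"dx": 0,"dy": 0,"dz": -0.014,"wx": 0,"wy": 0,"wz": 0,"claw": 0},
    {"dx": 0,"dy": 0,"dz": -0.014,"wx": 0,"wy": 0,"wz": 0,"claw": 0},
    {"dx": 0,"dy": 0,"dz": -0.014,"wx": 0,"wy": 0,"wz": 0,"claw": 60},
    {"dx": 0,"dy": 0,"dz": -0.014,"wx": 0,"wy": 0,"wz": 0,"claw": 60},
    {"dx": 0,"dy": 0,"dz": -0.014,"wx": 0,"wy": 0,"wz": 0,"claw": 60},
    {"dx": 0,"dy": 0,"dz": -0.014,"wx": 0,"wy": 0,"wz": 0,"claw": 60},
    {"dx": 0,"dy": 0,"dz": -0.014,"wx": 0,"wy": 0,"wz": 0,"claw": 60},
  ],
)

```text
clock: 14.5
tool_pos: [0.5661, 0.0188, 0.1126]
eef_rot: [0.711, 0.703, -0.0, -0.0]
contact_force: [-0.0, 0.5, 0.0]
opening: 0.546
finger_force: 0.0
```

Emit:
step_arm(
  motion=[
    {"dx": 0,"dy": 0,"dz": -0.51,"wx": 0,"wy": 0,"wz": 0,"claw": 60},
    {"dx": 0,"dy": 0,"dz": -0.51,"wx": 0,"wy": 0,"wz": 0,"claw": 60},
  ],
)

```text
clock: 14.7
tool_pos: [0.5688, 0.0196, 0.157]
eef_rot: [0.711, 0.703, 0.003, 0.002]
contact_force: [0.9, -0.3, 0.5]
opening: 0.679
finger_force: 0.0
```

Emit:
step_arm(
  motion=[
    {"dx": 0.0001,"dy": 0,"dz": -0.51,"wx": 0,"wy": 0,"wz": 0,"claw": 60},
    {"dx": 0.0001,"dy": 0,"dz": -0.51,"wx": 0,"wy": 0,"wz": 0,"claw": 60},
  ],
)

```text
clock: 14.9
tool_pos: [0.5689, 0.0196, 0.1981]
eef_rot: [0.711, 0.703, 0.003, 0.002]
contact_force: [0.5, -0.1, 0.0]
opening: 0.68
finger_force: 0.0
```

Emit:
step_arm(
  motion=[
    {"dx": 0.25,"dy": -0.7102,"dz": 0,"wx": 0,"wy": 0,"wz": 0,"claw": 60},
    {"dx": 0.25,"dy": -0.7102,"dz": 0,"wx": 0,"wy": 0,"wz": 0,"claw": 60},
    {"dx": 0.25,"dy": -0.7102,"dz": 0,"wx": 0,"wy": 0,"wz": 0,"claw": 60},
  ],
)

```text
clock: 15.2
tool_pos: [0.5075, 0.04, 0.1941]
eef_rot: [0.71, 0.704, -0.001, -0.001]
contact_force: [0.8, 0.4, 0.2]
opening: 0.678
finger_force: 0.0
```

Emit:
step_arm(
  motion=[
    {"dx": 0.2499,"dy": -0.7102,"dz": 0.0001,"wx": 0,"wy": 0,"wz": 0,"claw": 60},
    {"dx": 0.2499,"dy": -0.7102,"dz": 0.0001,"wx": 0,"wy": 0,"wz": 0,"claw": 60},
    {"dx": 0.2499,"dy": -0.7102,"dz": 0.0001,"wx": 0,"wy": 0,"wz": 0,"claw": 60},
  ],
)

```text
clock: 15.5
tool_pos: [0.4526, 0.0604, 0.1943]
eef_rot: [0.71, 0.704, -0.0, 0.0]
contact_force: [-0.1, -0.2, -0.1]
opening: 0.68
finger_force: 0.0
```

Emit:
step_arm(
  motion=[
    {"dx": 0.834,"dy": -0.0089,"dz": 0.1407,"wx": 0,"wy": 0,"wz": 0.0041,"claw": 60},
    {"dx": 0.834,"dy": -0.0089,"dz": 0.1407,"wx": 0,"wy": 0,"wz": 0.0041,"claw": 60},
    {"dx": 0.834,"dy": -0.0089,"dz": 0.1407,"wx": 0,"wy": 0,"wz": 0.0041,"claw": 60},
  ],
)

```text
clock: 15.8
tool_pos: [0.4555, 0.1302, 0.1829]
eef_rot: [0.714, 0.7, 0.002, -0.0]
contact_force: [-0.1, -0.3, 0.3]
opening: 0.68
finger_force: 0.0
```

Emit:
step_arm(
  motion=[
    {"dx": 0.8338,"dy": -0.0195,"dz": 0.1407,"wx": 0,"wy": 0,"wz": 0.0041,"claw": 60},
    {"dx": 0.8338,"dy": -0.0195,"dz": 0.1407,"wx": 0,"wy": 0,"wz": 0.0041,"claw": 60},
    {"dx": 0.8338,"dy": -0.0195,"dz": 0.1407,"wx": 0,"wy": 0,"wz": 0.0041,"claw": 60},
  ],
)

```text
clock: 16.1
tool_pos: [0.4547, 0.1959, 0.1715]
eef_rot: [0.719, 0.695, 0.001, -0.0]
contact_force: [0.1, -0.6, 0.1]
opening: 0.682
finger_force: 0.0
```

Emit:
step_arm(
  motion=[
    {"dx": 0.8335,"dy": -0.0304,"dz": 0.1406,"wx": 0,"wy": 0,"wz": 0.0041,"claw": 60},
    {"dx": 0.8335,"dy": -0.0304,"dz": 0.1406,"wx": 0,"wy": 0,"wz": 0.0041,"claw": 60},
    {"dx": 0.8335,"dy": -0.0304,"dz": 0.1406,"wx": 0,"wy": 0,"wz": 0.0041,"claw": 60},
  ],
)

```text
clock: 16.4
tool_pos: [0.4542, 0.2616, 0.1603]
eef_rot: [0.724, 0.69, 0.001, -0.0]
contact_force: [0.4, -0.1, 0.4]
opening: 0.683
finger_force: 0.0
```

Emit:
step_arm(
  motion=[
    {"dx": 0.8331,"dy": -0.041,"dz": 0.1407,"wx": 0,"wy": 0,"wz": 0.0042,"claw": 60},
    {"dx": 0.8331,"dy": -0.041,"dz": 0.1407,"wx": 0,"wy": 0,"wz": 0.0042,"claw": 60},
    {"dx": 0.8331,"dy": -0.041,"dz": 0.1407,"wx": 0,"wy": 0,"wz": 0.0042,"claw": 60},
    {"dx": 0.8331,"dy": -0.041,"dz": 0.1407,"wx": 0,"wy": 0,"wz": 0.0042,"claw": 60},
    {"dx": 0.8331,"dy": -0.041,"dz": 0.1407,"wx": 0,"wy": 0,"wz": 0.0042,"claw": 60},
  ],
)

```text
clock: 16.9
tool_pos: [0.4538, 0.3237, 0.1493]
eef_rot: [0.73, 0.684, -0.001, 0.001]
contact_force: [-0.4, -1.9, 0.3]
opening: 0.685
finger_force: 0.0
```

```bash
python3 - <<'E'
from plan import *; from h import *
st(); snap('top','top3.png'); snap('scene','sc3.png')
for f,n in(('top3','top'),('sc3','scene')): print(np.round(fit(cv2.imread(f'pics/{f}.png'),n,(566,23.8),-.6,.155),2))
print('L',np.round(fit(cv2.imread('pics/top3.png'),'top',(462.7,329.4),-3.5,.08),2),np.round(fit(cv2.imread('pics/sc3.png'),'scene',(462.7,329.4),-3.5,.08),2))
im=np.hstack([cv2.imread('pics/top3.png')[140:340,130:480],cv2.resize(cv2.imread('pics/sc3.png'),None,fx=.69,fy=.69)[100:300,:]])
cv2.imwrite('pics/v3.png',im);print(im.shape)
E
```

```text
t 16.9 p [453.83 323.74 149.31] yaw -3.75 tilt [ 0.0001 -0.0029] F [-0.44 -1.85  0.34] M [-0.01 -0.07  0.04] op 60.3 ff 0.0 q7 [-0.51  0.74 -0.34  1.85  0.4   0.62 -1.15]
[565.84  24.14  -0.89  57.19]
[565.16  24.64  -1.09  17.84]
L [461.94 329.03  -2.92  17.96] [461.14 329.88  -3.13  25.59]
(200, 792, 3)
```

View pics/v3.png

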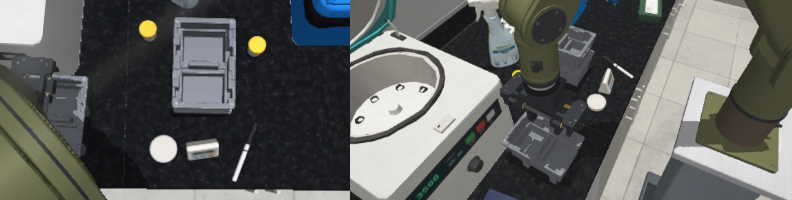

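Emit:
step_arm(
  motion=[
    {"dx": 0,"dy": 0,"dz": 0.3,"wx": 0,"wy": 0,"wz": 0,"claw": 60},
    {"dx": 0,"dy": 0,"dz": 0.3,"wx": 0,"wy": 0,"wz": 0,"claw": 60},
    {"dx": 0,"dy": 0,"dz": 0.3,"wx": 0,"wy": 0,"wz": 0,"claw": 60},
  ],
)

```text
clock: 17.3
tool_pos: [0.4529, 0.326, 0.1254]
eef_rot: [0.729, 0.684, -0.001, 0.0]
contact_force: [0.1, 0.1, -0.2]
opening: 0.681
finger_force: 0.0
```

```bash
python3 plan.py
```

```text
t 17.3 p [452.95 326.   125.39] yaw -3.62 tilt [-0.0006 -0.0012] F [ 0.15  0.14 -0.17] M [-0.01 -0.08 -0.05] op 60.0 ff 0.0 q7 [-0.52  0.78 -0.32  1.86  0.42  0.57 -1.17]
```

Emit:
step_arm(
  motion=[
    {"dx": 0,"dy": 0,"dz": 0.5,"wx": 0,"wy": 0,"wz": 0,"claw": 60},
    {"dx": 0,"dy": 0,"dz": 0.5,"wx": 0,"wy": 0,"wz": 0,"claw": 60},
    {"dx": 0,"dy": 0,"dz": 0.5,"wx": 0,"wy": 0,"wz": 0,"claw": 60},
  ],
)

```text
clock: 17.6
tool_pos: [0.4529, 0.3267, 0.0859]
eef_rot: [0.729, 0.685, -0.0, 0.0]
contact_force: [0.0, 0.4, 0.3]
opening: 0.683
finger_force: 0.0
```

Emit:
step_arm(
  motion=[
    {"dx": 0,"dy": 0,"dz": 0.25,"wx": 0,"wy": 0,"wz": 0,"claw": 60},
    {"dx": 0,"dy": 0,"dz": 0.5,"wx": 0,"wy": 0,"wz": 0,"claw": 60},
    {"dx": 0,"dy": 0,"dz": 0.5875,"wx": 0,"wy": 0,"wz": 0,"claw": 60},
    {"dx": 0,"dy": 0,"dz": 0.5875,"wx": 0,"wy": 0,"wz": 0,"claw": 60},
  ],
)

```text
clock: 18.0
tool_pos: [0.4531, 0.3271, 0.0389]
eef_rot: [0.729, 0.685, 0.0, 0.0]
contact_force: [-0.3, -1.4, 0.5]
opening: 0.679
finger_force: 0.0
```

Emit:
step_arm(
  motion=[
    {"dx": 0,"dy": 0,"dz": 0,"wx": 0,"wy": 0,"wz": 0,"claw": 30},
    {"dx": 0,"dy": 0,"dz": 0,"wx": 0,"wy": 0,"wz": 0,"claw": 25},
    {"dx": 0,"dy": 0,"dz": 0,"wx": 0,"wy": 0,"wz": 0,"claw": 20},
    {"dx": 0,"dy": 0,"dz": 0,"wx": 0,"wy": 0,"wz": 0,"claw": 15},
    {"dx": 0,"dy": 0,"dz": 0,"wx": 0,"wy": 0,"wz": 0,"claw": 12},
    {"dx": 0,"dy": 0,"dz": 0,"wx": 0,"wy": 0,"wz": 0,"claw": 0},
    {"dx": 0,"dy": 0,"dz": 0,"wx": 0,"wy": 0,"wz": 0,"claw": 0},
    {"dx": 0,"dy": 0,"dz": 0,"wx": 0,"wy": 0,"wz": 0,"claw": 0},
  ],
  force=35,
)

```text
clock: 18.8
tool_pos: [0.4543, 0.3271, 0.0388]
eef_rot: [0.729, 0.684, 0.001, 0.0]
contact_force: [5.2, 0.3, 4.1]
opening: 0.107
finger_force: 35.0
```

Emit:
step_arm(
  motion=[
    {"dx": 0,"dy": 0,"dz": 0,"wx": 0,"wy": 0,"wz": 0,"claw": 0},
    {"dx": 0,"dy": 0,"dz": 0,"wx": 0,"wy": 0,"wz": 0,"claw": 0},
    {"dx": 0,"dy": 0,"dz": 0,"wx": 0,"wy": 0,"wz": 0,"claw": 0},
  ],
)

```text
clock: 19.1
tool_pos: [0.4542, 0.3272, 0.0388]
eef_rot: [0.729, 0.684, 0.001, 0.0]
contact_force: [4.9, -0.7, 4.9]
opening: 0.106
finger_force: 35.0
```

```bash
python3 plan.py
```

```text
t 19.1 p [454.16 327.18  38.79] yaw -3.61 tilt [0.0021 0.0009] F [ 4.93 -0.67  4.95] M [-0.06 -1.12 -0.07] op 9.3 ff 35.0 q7 [-0.58  0.92 -0.22  1.89  0.49  0.38 -1.23]
```

```bash
python3 - <<'E'
from plan import *
print(load()[0])
go(453.4,326.9,190,-3.57); go(453.4,60,228,-.61); go(566.4,21.8,228,-.61,5)
E
```

```text
[453.40087704 326.90037668  39.00069956]
3 x {"dz": -0.6292}
3 x {"dx": 0.0001, "dz": -0.6291}
3 x {"dy": -0.0001, "dz": -0.6292}
3 x {"dx": -0.8324, "dy": 0.0521, "dz": -0.1188, "wz": -0.0041}
3 x {"dx": -0.833, "dy": 0.0413, "dz": -0.1188, "wz": -0.0041}
3 x {"dx": -0.8335, "dy": 0.0306, "dz": -0.1188, "wz": -0.0042}
3 x {"dx": -0.8338, "dy": 0.0196, "dz": -0.1188, "wz": -0.0041}
3 x {"dx": -0.2313, "dy": 0.7087}
8 x {"dx": -0.2312, "dy": 0.7088, "dz": -0.0001}
```

Emit:
step_arm(
  motion=[
    {"dx": 0,"dy": 0,"dz": -0.25,"wx": 0,"wy": 0,"wz": 0,"claw": 0},
    {"dx": 0,"dy": 0,"dz": -0.6292,"wx": 0,"wy": 0,"wz": 0,"claw": 0},
    {"dx": 0,"dy": 0,"dz": -0.6292,"wx": 0,"wy": 0,"wz": 0,"claw": 0},
  ],
)

```text
clock: 19.4
tool_pos: [0.4521, 0.3279, 0.0903]
eef_rot: [0.729, 0.685, 0.001, -0.001]
contact_force: [1.3, 0.9, -3.8]
opening: 0.108
finger_force: 35.0
```

Emit:
step_arm(
  motion=[
    {"dx": 0.0001,"dy": 0,"dz": -0.6291,"wx": 0,"wy": 0,"wz": 0,"claw": 0},
    {"dx": 0.0001,"dy": 0,"dz": -0.6291,"wx": 0,"wy": 0,"wz": 0,"claw": 0},
    {"dx": 0.0001,"dy": 0,"dz": -0.6291,"wx": 0,"wy": 0,"wz": 0,"claw": 0},
  ],
)

```text
clock: 19.7
tool_pos: [0.4519, 0.3266, 0.1382]
eef_rot: [0.729, 0.685, -0.001, -0.0]
contact_force: [-0.3, -0.2, -4.1]
opening: 0.113
finger_force: 35.0
```

Emit:
step_arm(
  motion=[
    {"dx": 0,"dy": 0,"dz": -0.6292,"wx": 0,"wy": 0,"wz": 0,"claw": 0},
    {"dx": 0,"dy": 0,"dz": -0.6292,"wx": 0,"wy": 0,"wz": 0,"claw": 0},
    {"dx": 0,"dy": 0,"dz": -0.6292,"wx": 0,"wy": 0,"wz": 0,"claw": 0},
  ],
)

```text
clock: 20.0
tool_pos: [0.4522, 0.3264, 0.1881]
eef_rot: [0.729, 0.685, -0.001, -0.0]
contact_force: [-0.1, -1.0, -3.8]
opening: 0.109
finger_force: 35.0
```

Emit:
step_arm(
  motion=[
    {"dx": -0.8324,"dy": 0.0521,"dz": -0.1188,"wx": 0,"wy": 0,"wz": -0.0041,"claw": 0},
    {"dx": -0.8324,"dy": 0.0521,"dz": -0.1188,"wx": 0,"wy": 0,"wz": -0.0041,"claw": 0},
    {"dx": -0.8324,"dy": 0.0521,"dz": -0.1188,"wx": 0,"wy": 0,"wz": -0.0041,"claw": 0},
  ],
)

```text
clock: 20.3
tool_pos: [0.4518, 0.2546, 0.1964]
eef_rot: [0.726, 0.688, -0.004, 0.001]
contact_force: [-0.0, -0.1, -3.4]
opening: 0.111
finger_force: 35.0
```

Emit:
step_arm(
  motion=[
    {"dx": -0.833,"dy": 0.0413,"dz": -0.1188,"wx": 0,"wy": 0,"wz": -0.0041,"claw": 0},
    {"dx": -0.833,"dy": 0.0413,"dz": -0.1188,"wx": 0,"wy": 0,"wz": -0.0041,"claw": 0},
    {"dx": -0.833,"dy": 0.0413,"dz": -0.1188,"wx": 0,"wy": 0,"wz": -0.0041,"claw": 0},
  ],
)

```text
clock: 20.6
tool_pos: [0.4519, 0.1897, 0.2066]
eef_rot: [0.721, 0.693, -0.003, 0.0]
contact_force: [-1.2, 0.5, -3.6]
opening: 0.109
finger_force: 35.0
```

Emit:
step_arm(
  motion=[
    {"dx": -0.8335,"dy": 0.0306,"dz": -0.1188,"wx": 0,"wy": 0,"wz": -0.0042,"claw": 0},
    {"dx": -0.8335,"dy": 0.0306,"dz": -0.1188,"wx": 0,"wy": 0,"wz": -0.0042,"claw": 0},
    {"dx": -0.8335,"dy": 0.0306,"dz": -0.1188,"wx": 0,"wy": 0,"wz": -0.0042,"claw": 0},
  ],
)

```text
clock: 20.9
tool_pos: [0.4523, 0.1244, 0.2166]
eef_rot: [0.717, 0.698, -0.002, -0.0]
contact_force: [-0.4, 0.8, -4.3]
opening: 0.105
finger_force: 35.0
```

Emit:
step_arm(
  motion=[
    {"dx": -0.8338,"dy": 0.0196,"dz": -0.1188,"wx": 0,"wy": 0,"wz": -0.0041,"claw": 0},
    {"dx": -0.8338,"dy": 0.0196,"dz": -0.1188,"wx": 0,"wy": 0,"wz": -0.0041,"claw": 0},
    {"dx": -0.8338,"dy": 0.0196,"dz": -0.1188,"wx": 0,"wy": 0,"wz": -0.0041,"claw": 0},
  ],
)

```text
clock: 21.2
tool_pos: [0.4527, 0.0587, 0.2264]
eef_rot: [0.712, 0.702, -0.001, -0.0]
contact_force: [0.6, 0.4, -4.5]
opening: 0.107
finger_force: 35.0
```

Emit:
step_arm(
  motion=[
    {"dx": -0.2313,"dy": 0.7087,"dz": 0,"wx": 0,"wy": 0,"wz": 0,"claw": 0},
    {"dx": -0.2313,"dy": 0.7087,"dz": 0,"wx": 0,"wy": 0,"wz": 0,"claw": 0},
    {"dx": -0.2313,"dy": 0.7087,"dz": 0,"wx": 0,"wy": 0,"wz": 0,"claw": 0},
  ],
)

```text
clock: 21.5
tool_pos: [0.5118, 0.043, 0.2265]
eef_rot: [0.711, 0.703, 0.002, -0.0]
contact_force: [0.1, 0.4, -4.3]
opening: 0.112
finger_force: 35.0
```

Emit:
step_arm(
  motion=[
    {"dx": -0.2312,"dy": 0.7088,"dz": -0.0001,"wx": 0,"wy": 0,"wz": 0,"claw": 0},
    {"dx": -0.2312,"dy": 0.7088,"dz": -0.0001,"wx": 0,"wy": 0,"wz": 0,"claw": 0},
    {"dx": -0.2312,"dy": 0.7088,"dz": -0.0001,"wx": 0,"wy": 0,"wz": 0,"claw": 0},
    {"dx": -0.2312,"dy": 0.7088,"dz": -0.0001,"wx": 0,"wy": 0,"wz": 0,"claw": 0},
    {"dx": -0.2312,"dy": 0.7088,"dz": -0.0001,"wx": 0,"wy": 0,"wz": 0,"claw": 0},
    {"dx": -0.2312,"dy": 0.7088,"dz": -0.0001,"wx": 0,"wy": 0,"wz": 0,"claw": 0},
    {"dx": -0.2312,"dy": 0.7088,"dz": -0.0001,"wx": 0,"wy": 0,"wz": 0,"claw": 0},
    {"dx": -0.2312,"dy": 0.7088,"dz": -0.0001,"wx": 0,"wy": 0,"wz": 0,"claw": 0},
  ],
)

```text
clock: 22.3
tool_pos: [0.5657, 0.022, 0.2275]
eef_rot: [0.711, 0.703, 0.0, 0.0]
contact_force: [-0.8, 0.1, -3.3]
opening: 0.107
finger_force: 35.0
```

Emit:
step_arm(
  motion=[
    {"dx": 0,"dy": 0,"dz": 0.2,"wx": 0,"wy": 0,"wz": 0,"claw": 0},
    {"dx": 0,"dy": 0,"dz": 0.2,"wx": 0,"wy": 0,"wz": 0,"claw": 0},
    {"dx": 0,"dy": 0,"dz": 0.2,"wx": 0,"wy": 0,"wz": 0,"claw": 0},
    {"dx": 0,"dy": 0,"dz": 0.2,"wx": 0,"wy": 0,"wz": 0,"claw": 0},
  ],
)

```text
clock: 22.7
tool_pos: [0.5663, 0.0219, 0.2119]
eef_rot: [0.711, 0.703, 0.0, 0.0]
contact_force: [0.3, -0.2, -3.7]
opening: 0.108
finger_force: 35.0
```

```bash
python3 - <<'E'
from plan import *; from h import *
st(); snap('top','top4.png'); snap('scene','sc4.png')
z=get_state()['tool_pos'][2]-.039+.08; print(z)
for f,n in(('top4','top'),('sc4','scene')): print(np.round(fit(cv2.imread(f'pics/{f}.png'),n,(566,24),-.6,z),2))
a=ortho(cv2.imread('pics/top4.png'),'top',(565.8,24.1),-.6,z,1.75)
b=ortho(cv2.imread('pics/sc4.png'),'scene',(565.2,24.8),-.6,z,1.75)
im=np.hstack([a,b]);h,w=a.shape[:2]
for j in(0,1): cv2.rectangle(im,(int(j*w+w/2-90.5*1.75),int(h/2-61*1.75)),(int(j*w+w/2+90.5*1.75),int(h/2+61*1.75)),(0,0,255),1)
cv2.imwrite('pics/o4.png',im); st()
E
```

```text
t 22.7 p [566.3   21.95 211.9 ] yaw -0.61 tilt [0.0009 0.0002] F [ 0.31 -0.19 -3.72] M [-0.05 -0.09  0.01] op 9.5 ff 35.0 q7 [ 0.15  0.67 -0.46  1.77  0.4   0.79 -0.52]
0.25292467057681267
[ 5.6672e+02  2.5230e+01 -2.7000e-01  2.2350e+01]
[564.58  26.81  -1.04  13.62]
t 22.8 p [566.32  21.9  211.92] yaw -0.62 tilt [0.0011 0.0001] F [-0.78  0.54 -3.9 ] M [-0.04 -0.12  0.01] op 9.6 ff 35.0 q7 [ 0.15  0.67 -0.46  1.77  0.4   0.79 -0.52]
```

View pics/o4.png

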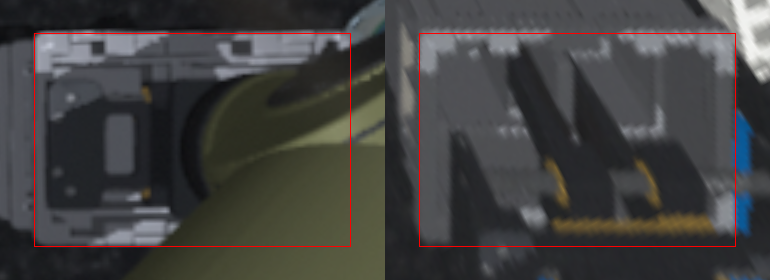

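Emit:
step_arm(
  motion=[
    {"dx": -0.0175,"dy": 0,"dz": 0.1,"wx": 0,"wy": 0,"wz": 0,"claw": 0},
    {"dx": -0.0175,"dy": 0,"dz": 0.2,"wx": 0,"wy": 0,"wz": 0,"claw": 0},
    {"dx": -0.0175,"dy": 0,"dz": 0.2,"wx": 0,"wy": 0,"wz": 0,"claw": 0},
    {"dx": -0.0175,"dy": 0,"dz": 0.21,"wx": 0,"wy": 0,"wz": 0,"claw": 0},
    {"dx": -0.0175,"dy": 0,"dz": 0.225,"wx": 0,"wy": 0,"wz": 0,"claw": 0},
    {"dx": -0.0175,"dy": 0,"dz": 0.235,"wx": 0,"wy": 0,"wz": 0,"claw": 0},
    {"dx": -0.0175,"dy": 0,"dz": 0.2437,"wx": 0,"wy": 0,"wz": 0,"claw": 0},
    {"dx": -0.0175,"dy": 0,"dz": 0.2437,"wx": 0,"wy": 0,"wz": 0,"claw": 0},
  ],
)

```text
clock: 23.6
tool_pos: [0.5659, 0.0204, 0.1918]
eef_rot: [0.711, 0.703, -0.0, 0.0]
contact_force: [0.2, -0.9, -2.8]
opening: 0.109
finger_force: 35.0
```

```bash
python3 plan.py
```

```text
t 23.6 p [565.91  20.39 191.84] yaw -0.61 tilt [-0.     -0.0001] F [ 0.17 -0.87 -2.83] M [-0.02 -0.08  0.04] op 9.6 ff 35.0 q7 [ 0.14  0.7  -0.44  1.79  0.42  0.75 -0.53]
```

Emit:
step_arm(
  motion=[
    {"dx": 0,"dy": 0.004,"dz": 0.015,"wx": 0,"wy": 0,"wz": 0,"claw": 0},
    {"dx": 0,"dy": 0.004,"dz": 0.03,"wx": 0,"wy": 0,"wz": 0,"claw": 0},
    {"dx": 0,"dy": 0.004,"dz": 0.045,"wx": 0,"wy": 0,"wz": 0,"claw": 0},
    {"dx": 0,"dy": 0.004,"dz": 0.06,"wx": 0,"wy": 0,"wz": 0,"claw": 0},
  ],
)

```text
clock: 24.0
tool_pos: [0.5662, 0.0204, 0.1869]
eef_rot: [0.711, 0.703, -0.0, 0.0]
contact_force: [-0.6, 0.1, -3.5]
opening: 0.11
finger_force: 35.0
```

```bash
python3 plan.py
```

```text
t 24.0 p [566.25  20.38 186.93] yaw -0.61 tilt [-0.     -0.0001] F [-0.63  0.07 -3.48] M [-0.03 -0.09  0.  ] op 9.7 ff 35.0 q7 [ 0.14  0.71 -0.44  1.79  0.42  0.74 -0.53]
```

Emit:
step_arm(
  motion=[
    {"dx": 0,"dy": 0,"dz": 0.04,"wx": 0,"wy": 0,"wz": 0,"claw": 0},
    {"dx": 0,"dy": 0,"dz": 0.08,"wx": 0,"wy": 0,"wz": 0,"claw": 0},
    {"dx": 0,"dy": 0,"dz": 0.12,"wx": 0,"wy": 0,"wz": 0,"claw": 0},
    {"dx": 0,"dy": 0,"dz": 0.16,"wx": 0,"wy": 0,"wz": 0,"claw": 0},
    {"dx": 0,"dy": 0,"dz": 0.2,"wx": 0,"wy": 0,"wz": 0,"claw": 0},
  ],
)

```text
clock: 24.5
tool_pos: [0.5662, 0.0204, 0.1707]
eef_rot: [0.711, 0.703, -0.0, -0.0]
contact_force: [-0.0, -0.2, -3.2]
opening: 0.113
finger_force: 35.0
```

```bash
python3 plan.py
```

```text
t 24.5 p [566.25  20.41 170.71] yaw -0.61 tilt [-0.0001 -0.0001] F [-0.02 -0.24 -3.22] M [-0.02 -0.06  0.03] op 9.9 ff 35.0 q7 [ 0.13  0.73 -0.43  1.8   0.44  0.7  -0.55]
```

Nominal z is now 171.7; the seat should be at about 155.5.

Emit:
step_arm(
  motion=[
    {"dx": 0,"dy": 0,"dz": 0.04,"wx": 0,"wy": 0,"wz": 0,"claw": 0},
    {"dx": 0,"dy": 0,"dz": 0.08,"wx": 0,"wy": 0,"wz": 0,"claw": 0},
    {"dx": 0,"dy": 0,"dz": 0.12,"wx": 0,"wy": 0,"wz": 0,"claw": 0},
    {"dx": 0,"dy": 0,"dz": 0.15,"wx": 0,"wy": 0,"wz": 0,"claw": 0},
    {"dx": 0,"dy": 0,"dz": 0.175,"wx": 0,"wy": 0,"wz": 0,"claw": 0},
    {"dx": 0,"dy": 0,"dz": 0.19,"wx": 0,"wy": 0,"wz": 0,"claw": 0},
    {"dx": 0,"dy": 0,"dz": 0.19,"wx": 0,"wy": 0,"wz": 0,"claw": 0},
  ],
)

```text
clock: 25.2
tool_pos: [0.5663, 0.0204, 0.1559]
eef_rot: [0.711, 0.703, 0.0, 0.0]
contact_force: [0.9, -0.6, -3.9]
opening: 0.106
finger_force: 35.0
```

Emit:
step_arm(
  motion=[
    {"dx": 0,"dy": 0,"dz": 0.01,"wx": 0,"wy": 0,"wz": 0,"claw": 0},
    {"dx": 0,"dy": 0,"dz": 0.01,"wx": 0,"wy": 0,"wz": 0,"claw": 0},
    {"dx": 0,"dy": 0,"dz": 0.01,"wx": 0,"wy": 0,"wz": 0,"claw": 0},
  ],
)

```text
clock: 25.5
tool_pos: [0.5664, 0.0204, 0.1558]
eef_rot: [0.711, 0.703, 0.0, 0.0]
contact_force: [-2.8, 0.1, 5.6]
opening: 0.111
finger_force: 35.0
```

```bash
python3 plan.py
```

```text
t 25.5 p [566.44  20.45 155.76] yaw -0.61 tilt [ 0.0008 -0.0002] F [-2.75  0.1   5.57] M [-0.09  0.39 -0.01] op 9.8 ff 35.0 q7 [ 0.12  0.75 -0.41  1.82  0.46  0.67 -0.56]
```

Emit:
step_arm(
  motion=[
    {"dx": 0,"dy": 0,"dz": 0.006,"wx": 0,"wy": 0,"wz": 0,"claw": 0},
    {"dx": 0,"dy": 0,"dz": 0.011,"wx": 0,"wy": 0,"wz": 0,"claw": 0},
    {"dx": 0,"dy": 0,"dz": 0.011,"wx": 0,"wy": 0,"wz": 0,"claw": 0},
    {"dx": 0,"dy": 0,"dz": 0.011,"wx": 0,"wy": 0,"wz": 0,"claw": 0},
  ],
)

```text
clock: 25.9
tool_pos: [0.5664, 0.0204, 0.1557]
eef_rot: [0.711, 0.703, 0.0, 0.001]
contact_force: [-4.6, -1.0, 13.1]
opening: 0.107
finger_force: 35.0
```

```bash
python3 plan.py
```

```text
t 25.9 p [566.44  20.41 155.72] yaw -0.62 tilt [ 0.0012 -0.0006] F [-4.59 -1.05 13.11] M [-0.18  0.85 -0.01] op 9.4 ff 35.0 q7 [ 0.12  0.75 -0.41  1.82  0.46  0.67 -0.56]
```

Pressed home. Now I relax, release and retreat upward.

Emit:
step_arm(
  motion=[
    {"dx": 0,"dy": 0,"dz": -0.014,"wx": 0,"wy": 0,"wz": 0,"claw": 0},
    {"dx": 0,"dy": 0,"dz": -0.014,"wx": 0,"wy": 0,"wz": 0,"claw": 0},
    {"dx": 0,"dy": 0,"dz": -0.014,"wx": 0,"wy": 0,"wz": 0,"claw": 60},
    {"dx": 0,"dy": 0,"dz": -0.014,"wx": 0,"wy": 0,"wz": 0,"claw": 60},
    {"dx": 0,"dy": 0,"dz": -0.014,"wx": 0,"wy": 0,"wz": 0,"claw": 60},
    {"dx": 0,"dy": 0,"dz": -0.014,"wx": 0,"wy": 0,"wz": 0,"claw": 60},
    {"dx": 0,"dy": 0,"dz": -0.014,"wx": 0,"wy": 0,"wz": 0,"claw": 60},
  ],
)

```text
clock: 26.6
tool_pos: [0.5663, 0.0204, 0.1552]
eef_rot: [0.711, 0.703, 0.0, -0.0]
contact_force: [-0.3, -0.4, 0.0]
opening: 0.539
finger_force: 0.0
```

Emit:
step_arm(
  motion=[
    {"dx": 0,"dy": 0,"dz": -0.2,"wx": 0,"wy": 0,"wz": 0,"claw": 60},
    {"dx": 0,"dy": 0,"dz": -0.5,"wx": 0,"wy": 0,"wz": 0,"claw": 60},
    {"dx": 0,"dy": 0,"dz": -0.9,"wx": 0,"wy": 0,"wz": 0,"claw": 60},
    {"dx": 0,"dy": 0,"dz": -0.9,"wx": 0,"wy": 0,"wz": 0,"claw": 60},
  ],
)

```text
clock: 27.0
tool_pos: [0.5688, 0.0212, 0.231]
eef_rot: [0.711, 0.703, 0.003, 0.002]
contact_force: [0.7, 0.2, -0.5]
opening: 0.68
finger_force: 0.0
```

Emit:
step_arm(
  motion=[
    {"dx": -0.5,"dy": -0.9,"dz": -0.5,"wx": 0,"wy": 0,"wz": 0,"claw": 60},
    {"dx": -0.5,"dy": -0.9,"dz": -0.5,"wx": 0,"wy": 0,"wz": 0,"claw": 60},
    {"dx": -0.5,"dy": -0.9,"dz": -0.5,"wx": 0,"wy": 0,"wz": 0,"claw": 60},
  ],
)

```text
clock: 27.3
tool_pos: [0.4903, -0.0219, 0.2681]
eef_rot: [0.712, 0.702, -0.002, 0.001]
contact_force: [0.8, 0.1, -0.2]
opening: 0.681
finger_force: 0.0
```

Emit:
step_arm(
  motion=[
    {"dx": -0.9,"dy": -0.5,"dz": 0,"wx": 0,"wy": 0,"wz": 0,"claw": 60},
    {"dx": -0.9,"dy": -0.5,"dz": 0,"wx": 0,"wy": 0,"wz": 0,"claw": 60},
    {"dx": -0.9,"dy": -0.5,"dz": 0,"wx": 0,"wy": 0,"wz": 0,"claw": 60},
    {"dx": -0.9,"dy": -0.5,"dz": 0,"wx": 0,"wy": 0,"wz": 0,"claw": 60},
    {"dx": -0.9,"dy": -0.5,"dz": 0,"wx": 0,"wy": 0,"wz": 0,"claw": 60},
  ],
)

```text
clock: 27.8
tool_pos: [0.4541, -0.0891, 0.2671]
eef_rot: [0.71, 0.704, 0.001, -0.0]
contact_force: [0.2, 0.6, 0.7]
opening: 0.683
finger_force: 0.0
```

```bash
python3 - <<'E'
from plan import *; from h import *
st(); p,d=snap('top','top5.png'); snap('scene','sc5.png')
W=cloud('top',d); P,c,a,b,t=rim(W,270,400,120,290,.185,.21); print(len(P),c,a,b,t,np.median(P[:,2]))
im=np.hstack([cv2.imread('pics/top5.png')[120:340,230:480],cv2.resize(cv2.imread('pics/sc5.png')[130:330,200:460],(286,220))])
cv2.imwrite('pics/v5.png',cv2.resize(im,None,fx=1.45,fy=1.45))
E
```

```text
t 27.8 p [454.13 -89.07 267.1 ] yaw -0.51 tilt [0.001  0.0012] F [0.18 0.6  0.73] M [-0.06 -0.02  0.02] op 60.2 ff 0.0 q7 [ 0.45  0.47 -0.53  1.99  0.34  0.76 -0.29]
1996 [566.88378906  23.85685349] 182.0644989013672 120.95819854736328 -0.25628662109375 0.1957928894019056
```

View pics/v5.png

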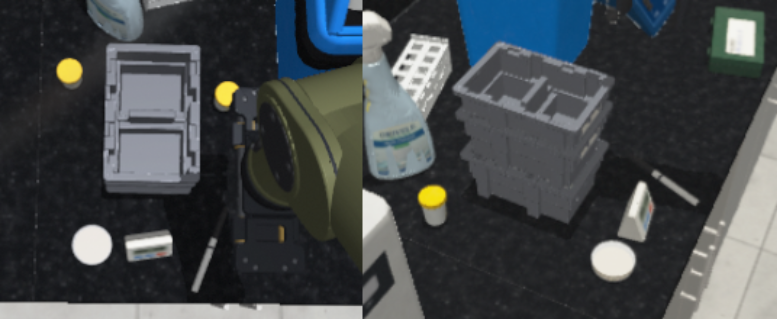

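The picture shows the pile standing square: rim at 196 mm (197 expected), white cards on the near end of the two upper totes, and the bystanders untouched. Handing in.

```bash
python3 -c "
from plant import workorder; print(workorder.finish_job())"
```

```text
the job is handed in; nothing more can be done
None
```

The pile is built and handed in at about 28 s: the first empty tote sits end for end in the loaded tote's pockets, and the second is nested fully down in it the same way round. Each was pressed home at about 13 N on the wrist sensor (roughly 17 N with the tote's weight), and the bystanders look undisturbed in the final picture.

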